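Turn the drying clay beads and restart the blower

TASK

Take the square-handled paddle from the rack and stir the clay beads in the plaster basin with it: blade down close to the floor, three or four full rounds, in circles about half as wide as the basin, so that most beads are shifted and none is spilled. Hang the paddle back upright in its rack slot, resting on its collar, then start the drying blower by pulling its spring knob fully out to its stop and letting it spring back. Leave the brush and everything else where it is, and do not touch the beads with the fingers.

Things in the scene. Friction and masses are not known exactly. Their poses are not given: they have to be found in the camera images.
- bowl_floor (a point): centre of the flat inner floor of the round white plaster basin (fixed, too heavy to shift; outer radius 82, 62 high), 12 above the table; inner radius 66 at the floor, 70 at the rim; the rim is 50 above the floor
- rack: wooden tool rack, fixed, 190 wide (its y), 150 high, left or right of the basin; origin at the base. Top board 12 thick, top face 150 up, from its x = -100 to +50, with two slots 26 wide, open towards its -x (robot side), running back to x = -37; base plate 15 thick, back board at x = +38
- slot_a (a point): seat of one rack slot, on the top face of the board (150 up), on the slot's middle line, 15 in front of its blind end; rack (-52, +45)
- slot_b (a point): seat of the other slot, the same; rack (-52, -45)
- paddle: stirring paddle 200 long, 90 g, hanging upright in either slot. From the bottom: steel blade 50 tall, 40 wide (its y), 10 thick (its x); round stick 16 across; round collar 44 across from 120 to 128, resting on the board; square handle 22 x 22 (faces along its x and y) from 128 to 200. Origin at the middle of the blade's bottom edge, z up the stick
- paddle_collar (a point): centre of the underside of the paddle's collar, 120 above the blade's bottom; level with the slot seat when hung
- brush: bystander: round-handled glaze brush hanging in the other slot, shorter: collar as the paddle's, round handle 18 across from 128 to 173, thick round head 30 across at the bottom; origin at the bottom
- bead0: centre of a barrel-shaped fired-clay bead 24 across and 22 tall, 15 g, loose in the basin
- bead1: centre of a barrel-shaped fired-clay bead 24 across and 22 tall, 15 g, loose in the basin
- bead2: centre of a barrel-shaped fired-clay bead 24 across and 22 tall, 15 g, loose in the basin
- bead3: centre of a barrel-shaped fired-clay bead 24 across and 22 tall, 15 g, loose in the basin
- bead4: centre of a barrel-shaped fired-clay bead 24 across and 22 tall, 15 g, loose in the basin
- bead5: centre of a barrel-shaped fired-clay bead 24 across and 22 tall, 15 g, loose in the basin
- blower: grey blower box, fixed, 130 deep (its x), 190 wide (its y), 100 high; origin at the centre of its underside; its front faces its -x; it stands on the other side of the basin from the rack; knob and round grille on the front
- knob (a joint): travel of the sprung pull knob: 0 home, 0.030 m fully out at its stop; it moves along the blower's -x; the spring pulls back with 3 N at home to 9 N at the stop
- knob_grip (a point): middle of the black round knob (30 across, 30 long along the blower's x, from 20 to 50 in front of the box's front face when home, on a thin shaft); 65 above the table; moves with the knob
- cup: bystander: loose terracotta cup 70 across, 80 tall; origin at its underside
- mould: bystander: loose plaster mould block 100 x 80 x 60 tall; origin at its underside
- jar: bystander: loose amber jar 72 across, 90 tall; origin at its underside
- bottle: bystander: loose bottle 64 across, 170 tall; origin at its underside
- spatula: bystander: loose spatula 190 long lying on the table before the robot
- can: bystander: loose can 72 across, 110 tall; origin at its underside

How it is judged:
On the way, in this order (a step that is already met when the one before it is completed fails the run):
1. the blade, within 20 mm of the basin's floor, passes the basin's +x side, at least 14 mm off centre (z of paddle in the frame of bowl_floor between -0.01 and 0.02 m and y of paddle in the frame of bowl_floor between -0.014 and 0.014 m and x of paddle in the frame of bowl_floor between 0.014 and 0.07 m).
2. then the opposite (-x) side (z of paddle in the frame of bowl_floor between -0.01 and 0.02 m and y of paddle in the frame of bowl_floor between -0.014 and 0.014 m and x of paddle in the frame of bowl_floor between -0.07 and -0.014 m).
3. then the basin's +y side (z of paddle in the frame of bowl_floor between -0.01 and 0.02 m and x of paddle in the frame of bowl_floor between -0.014 and 0.014 m and y of paddle in the frame of bowl_floor between 0.014 and 0.07 m).
4. then the -y side, with at least 4 of the 6 beads more than 15 mm from where they lay (three full rounds either way pass all four sides in this order) (z of paddle in the frame of bowl_floor between -0.01 and 0.02 m and x of paddle in the frame of bowl_floor between -0.014 and 0.014 m and y of paddle in the frame of bowl_floor between -0.07 and -0.014 m and (distance of each of bead0, bead1, bead2, bead3 from where it was at the start of the episode above 0.015 m or distance of each of bead0, bead1, bead2, bead4 from where it was at the start of the episode above 0.015 m or distance of each of bead0, bead1, bead2, bead5 from where it was at the start of the episode above 0.015 m or distance of each of bead0, bead1, bead3, bead4 from where it was at the start of the episode above 0.015 m or distance of each of bead0, bead1, bead3, bead5 from where it was at the start of the episode above 0.015 m or distance of each of bead0, bead1, bead4, bead5 from where it was at the start of the episode above 0.015 m or distance of each of bead0, bead2, bead3, bead4 from where it was at the start of the episode above 0.015 m or distance of each of bead0, bead2, bead3, bead5 from where it was at the start of the episode above 0.015 m or distance of each of bead0, bead2, bead4, bead5 from where it was at the start of the episode above 0.015 m or distance of each of bead0, bead3, bead4, bead5 from where it was at the start of the episode above 0.015 m or distance of each of bead1, bead2, bead3, bead4 from where it was at the start of the episode above 0.015 m or distance of each of bead1, bead2, bead3, bead5 from where it was at the start of the episode above 0.015 m or distance of each of bead1, bead2, bead4, bead5 from where it was at the start of the episode above 0.015 m or distance of each of bead1, bead3, bead4, bead5 from where it was at the start of the episode above 0.015 m or distance of each of bead2, bead3, bead4, bead5 from where it was at the start of the episode above 0.015 m)).
5. the paddle hangs in a rack slot again, released (((horizontal distance between paddle_collar and slot_a below 0.018 m and z of paddle_collar in the frame of slot_a between -0.005 and 0.006 m) or (horizontal distance between paddle_collar and slot_b below 0.018 m and z of paddle_collar in the frame of slot_b between -0.005 and 0.006 m)) and angle between paddle's own z axis and vertical below 0.15 rad and contact force between the fingers and paddle below 0.3 N and linear speed of paddle below 0.03 m/s), for 0.2 s.
6. the knob is pulled out to its stop (26 of 30 mm or more) (value of joint knob above 0.026 m), for 0.1 s.
At the end, for the whole second after the job is handed in: paddle hung in a rack slot, released and still (collar within 6 mm of the board in height, 18 mm of the seat; tilt under 0.15 rad); knob within 5 mm of home; all six beads in the basin, three or more over 10 mm from their start; brush within 30 mm of its place (all of step 5 and value of joint knob below 0.005 m and horizontal distance between each of bead0, bead1, bead2, bead3, bead4, bead5 and bowl_floor below 0.07 m and z of each of bead0, bead1, bead2, bead3, bead4, bead5 in the frame of bowl_floor below 0.05 m and (distance of each of bead0, bead1, bead2 from where it was at the start of the episode above 0.01 m or distance of each of bead0, bead1, bead3 from where it was at the start of the episode above 0.01 m or distance of each of bead0, bead1, bead4 from where it was at the start of the episode above 0.01 m or distance of each of bead0, bead1, bead5 from where it was at the start of the episode above 0.01 m or distance of each of bead0, bead2, bead3 from where it was at the start of the episode above 0.01 m or distance of each of bead0, bead2, bead4 from where it was at the start of the episode above 0.01 m or distance of each of bead0, bead2, bead5 from where it was at the start of the episode above 0.01 m or distance of each of bead0, bead3, bead4 from where it was at the start of the episode above 0.01 m or distance of each of bead0, bead3, bead5 from where it was at the start of the episode above 0.01 m or distance of each of bead0, bead4, bead5 from where it was at the start of the episode above 0.01 m or distance of each of bead1, bead2, bead3 from where it was at the start of the episode above 0.01 m or distance of each of bead1, bead2, bead4 from where it was at the start of the episode above 0.01 m or distance of each of bead1, bead2, bead5 from where it was at the start of the episode above 0.01 m or distance of each of bead1, bead3, bead4 from where it was at the start of the episode above 0.01 m or distance of each of bead1, bead3, bead5 from where it was at the start of the episode above 0.01 m or distance of each of bead1, bead4, bead5 from where it was at the start of the episode above 0.01 m or distance of each of bead2, bead3, bead4 from where it was at the start of the episode above 0.01 m or distance of each of bead2, bead3, bead5 from where it was at the start of the episode above 0.01 m or distance of each of bead2, bead4, bead5 from where it was at the start of the episode above 0.01 m or distance of each of bead3, bead4, bead5 from where it was at the start of the episode above 0.01 m) and distance of brush from where it was at the start of the episode below 0.03 m); the robot touches nothing.
It fails at once if a bystander is shifted by more than 30 mm (distance of any of cup, mould, jar, bottle, spatula, can, brush from where it was at the start of the episode above 0.03 m).
It fails at once if the fingers touch a bead (contact force between the fingers and bead0 above 0.5 N or contact force between the fingers and bead1 above 0.5 N or contact force between the fingers and bead2 above 0.5 N or contact force between the fingers and bead3 above 0.5 N or contact force between the fingers and bead4 above 0.5 N or contact force between the fingers and bead5 above 0.5 N).
It also fails if it takes over 72 s, if anything falls off the work surface, if the arm or the gripper's body presses on something with over 40 N, if the wrist force passes 120 N, or if a joint passes its speed limit or range.

ROBOT

A 6-joint arm with a two-finger parallel gripper is mounted at the origin on the work surface. World frame = base frame: x ahead of the robot, y to its left, z up, the work surface at z = 0. Lengths are in m, angles in rad, forces in N, time in s.
With the tool pointing down it reaches from about 0.35 to 0.975 m from the base axis. Payload 4.9 kg.
Tool frame: the origin (TCP) lies at the very end of the fingers, on their centre line; the grasp point (between the pads) lies 19 mm behind it (ctrl.pinch_z is the distance from the TCP to the grasp point, in m); z points along the fingers, y is the direction in which the jaws open and shut (so a half turn about z gives the same grasp; the last joint's range is limited). The gripper opens to 85 mm and grips with 20 to 120 N. Pads are 22 mm wide; open, the fingers measure 114 mm over their backs; the gripper's body (76 mm by 85 mm) begins 54 mm behind the grasp point. The pads swing forward as they close: fully open they stand 13 mm farther back than shut.
Start: joints at [-1.302, 0.053, 1.613, -0, 1.476, -0.119], TCP at [0.236, -0.579, 0.231] pointing down, gripper open.
Joint ranges: [-3.01, 3.01], [-1.01, 2.22], [0.06, 2.58], [-1.02, 4.17], [0.09, 2.62], [-3.14, 3.14]. Speed limits (rad/s): [2.57, 2.57, 3.14, 3.14, 3.14, 3.14].

INTERFACE

Orientations are given as a rotation vector (axis times angle).
In Python, from station import ctrl gives the robot as it stands.
- The arm moves only by the tool carry_out, never from a script. Its argument "series" is a list of rows, each a list of 7 numbers: the shift along the world's x, y, z each as a share of 0.025 m, from -1 to 1, then the turn, a rotation vector about the world's x, y, z each as a share of 0.1 rad, from -1 to 1, then the opening, from 0 (shut) to 1 (fully open). A call has 1 to 12 rows; each row shifts and turns the commanded pose from where the row before left it; what a row does not reach is not made up. A row lasts 1/10 s, in which the tool goes at most 50 mm and 8.59 degrees, less where a joint would pass 70% of its speed; a pose out of reach is approached as far as the arm can. A call with a number of a shift or a turn outside -1 to 1 is refused whole. A call with a gripper value outside its range is refused whole. The fingers move at their own pace and stop on an object; "grip_force" is the grip in N (left out, the last holds). Time passes only in rows, so rows that do not move let the fingers close. It gives the time, the measured TCP pose, the force and the opening at its end, in the units of the state.
- ctrl.get_obs(): the state, without advancing time (a new reading comes with each control period).
- ctrl.get_image(name): name is "scene" or "top" or "wrist"; returns a dict with "frame" (480x640x3 uint8, blue, green, red), "fx", "fy", "cx", "cy" (pixels), "k1" (the pictures are not rectified: a ray, as slopes to the right and down, at radius r is drawn at 1 + k1 r^2 times it, then the intrinsics apply), "R" (3x3) and "t" (3): a world point X has camera coordinates R X + t; the wrist camera has in their place "hand_eye" (4x4, takes a point from camera to tool coordinates, whose origin is the TCP and whose axes are the flange's). Camera axes: x right, y down, z forward; pixel columns grow to the right and rows downward; lengths in m; the calibration is good to about 2 mm. A picture is of the moment at which its call begins: read the wrist's pose just before it. There is no depth.
- ctrl.finish_job(): hands the job in, once; it reports no verdict.
Trained networks look in a picture, given as the dict that the camera call returned (one of the last four; its "shot" number tells which), for a name from the list of things; names that differ only in an ending like _2 or _b are one class to them, and where a whole thing is asked for, a point or a joint stands for the part that bears it (a point fixed in the world has none). Each returns a list of dicts, best first, with "p" (0 to 1); they miss things now and then, are a little off and sometimes report something else, mostly with a low value. They report only what shows in the picture. A call takes as long as a camera call.
- ctrl.trace(picture, name): "mask" (480x640 bool, what is visible of it) and "rect" ([left, top, width, height] as shares, 0 to 1, of the picture: columns of its width, rows of its height, round what is visible of it).
- ctrl.mark_of(picture, name): "position" ([column, row] as shares, 0 to 1, of the picture: columns of its width, rows of its height: a listed point, or the origin of a listed thing).
The state is a dict: "t": time; "q": joint angles; "dq": joint speeds; "effort": joint torques, N m; "tool_pos": TCP position; "tool_rot": TCP orientation; "contact_force": force on the tool from outside, world axes, zero at the start; "wrist_torque": the same for the moment, N m; "opening": finger opening in m.
Only numpy, scipy, OpenCV 4.12 (cv2) and the standard library are available. Lean on these libraries where they do the work, as an engineer would, in place of code of your own. Each camera call takes 0.05 s, during which the arm holds its last target.

## Working session

There is one attempt and no reset: what is moved stays moved. The work goes in short steps, Python scripts to look and compute and a tool call to move; the robot and the scene stay as the last step left them, time stands still between calls to the robot, and variables do not carry over. Pictures are saved under pics/ and viewed, and the job is handed in when it is done.

Besides the shell and the picture viewer there is one more tool, called after "Request:" by a JSON object that holds its "name" and its "arguments", one argument or row to a line. carry_out: Moves the arm, as the interface text tells. Shift numbers are shares of 0.025 m and turn numbers shares of 0.1 rad, none past 1 either way. Its arguments: {"type":"object","properties":{"series":{"type":"array"},"grip_force":{"type":"number"}},"required":["series"]}

```bash
ls; mkdir -p pics
cat > h.py <<'E'
import numpy as np, cv2
from station import ctrl
from scipy.spatial.transform import Rotation as Ro
def ray(im,pos):
    u,v=pos[0]*640,pos[1]*480
    xd=np.array([(u-im['cx'])/im['fx'],(v-im['cy'])/im['fy']])
    x=xd.copy()
    for _ in range(30): x=xd/(1+im['k1']*(x@x))
    d=np.array([x[0],x[1],1.]); 
    if 'R' in im and im['R'] is not None:
        R=np.array(im['R']);t=np.array(im['t']); return -R.T@t, R.T@d
    T=im['T']; return T[:3,3], T[:3,:3]@d
def atz(im,pos,z):
    o,d=ray(im,pos); return o+d*(z-o[2])/d[2]
def proj(im,X):
    X=np.array(X,float)
    if 'R' in im and im['R'] is not None: c=np.array(im['R'])@X+np.array(im['t'])
    else: T=im['T']; c=T[:3,:3].T@(X-T[:3,3])
    x=c[:2]/c[2]; x=x*(1+im['k1']*(x@x)); return np.array([im['fx']*x[0]+im['cx'],im['fy']*x[1]+im['cy']])
def tri(a,pa,b,pb):
    o1,d1=ray(a,pa);o2,d2=ray(b,pb)
    s=np.linalg.lstsq(np.c_[d1,-d2],o2-o1,rcond=None)[0]
    p,q=o1+d1*s[0],o2+d2*s[1]; return (p+q)/2,np.linalg.norm(p-q)
def img(n):
    if n=='wrist':
        o=ctrl.get_obs(); im=ctrl.get_image(n); T=np.eye(4);T[:3,:3]=Ro.from_rotvec(o['tool_rot']).as_matrix();T[:3,3]=o['tool_pos']
        im=dict(im); im['T']=T@np.array(im['hand_eye']); return im
    return ctrl.get_image(n)
E
python3 - <<'E'
from h import *
s=img('scene');t=img('top')
cv2.imwrite('pics/s0.png',s['frame']);cv2.imwrite('pics/t0.png',t['frame'])
for n in ['bowl_floor','rack','slot_a','slot_b','paddle','paddle_collar','brush','blower','knob_grip','cup','mould','jar','bottle','can','spatula','bead0']:
    for l,i in (('s',s),('t',t)):
        r=ctrl.mark_of(i,n)
        print(n,l,[(np.round(np.array(q['position'])*[640,480],1).tolist(),round(q['p'],2)) for q in r[:6]])
o=ctrl.get_obs();print(o)
print(-np.array(s['R']).T@s['t'],-np.array(t['R']).T@t['t'])
E
```

```text
pics
bowl_floor s [([354.9, 294.6], 0.94)]
bowl_floor t [([283.0, 265.6], 0.64)]
rack s [([457.7, 392.6], 0.71)]
rack t [([170.6, 248.8], 0.81)]
slot_a s [([468.1, 311.0], 0.63), ([455.3, 390.1], 0.54)]
slot_a t [([134.7, 252.9], 0.72), ([171.0, 257.9], 0.64)]
slot_b s [([468.1, 311.0], 0.63), ([455.3, 390.1], 0.54)]
slot_b t [([134.7, 252.9], 0.72), ([171.0, 257.9], 0.64)]
paddle s []
paddle t [([150.9, 262.7], 0.78), ([131.6, 258.5], 0.3)]
paddle_collar s [([515.7, 342.8], 0.88), ([481.1, 297.0], 0.68)]
paddle_collar t [([132.0, 260.0], 0.77)]
brush s [([265.6, 336.2], 0.5)]
brush t [([184.9, 268.8], 0.76), ([170.8, 260.0], 0.65)]
blower s [([237.6, 260.4], 0.66)]
blower t [([388.3, 223.7], 0.77)]
knob_grip s [([256.6, 216.1], 0.67)]
knob_grip t [([151.4, 264.3], 0.74), ([412.4, 256.9], 0.51)]
cup s [([482.3, 296.6], 0.75)]
cup t [([196.8, 346.7], 0.57), ([285.8, 279.1], 0.31)]
mould s [([335.7, 215.6], 0.62)]
mould t [([375.9, 347.3], 0.66)]
jar s [([316.8, 376.6], 0.63)]
jar t [([251.5, 191.8], 0.94)]
bottle s [([268.8, 333.2], 0.63)]
bottle t [([303.8, 192.1], 0.78), ([295.2, 27
[... 518 characters left out ...]
([-1.30202189e+00,  5.26676038e-02,  1.61287451e+00,  2.16190894e-05,
        1.47599544e+00, -1.19003008e-01]), 'dq': array([ 0.00186637,  0.00095263, -0.00154671, -0.00122785,  0.00086913,
       -0.00020301]), 'effort': array([-1.26254752e-03, -3.93671501e+01, -3.70450938e+01, -2.10497637e-04,
        5.07800960e-04,  6.85507672e-06]), 'tool_pos': array([ 0.23633513, -0.57858764,  0.23133892]), 'tool_rot': array([3.08267500e+00, 6.05296704e-01, 4.01872012e-05]), 'contact_force': array([-0.71456028,  0.03158856,  0.31542736]), 'wrist_torque': array([0.03744333, 0.00949831, 0.00997952]), 'opening': 0.08564961117258102}
[1.09868882 0.39719867 0.72381851] [ 0.31842875 -0.10458583  1.37465035]
```

View pics/s0.png

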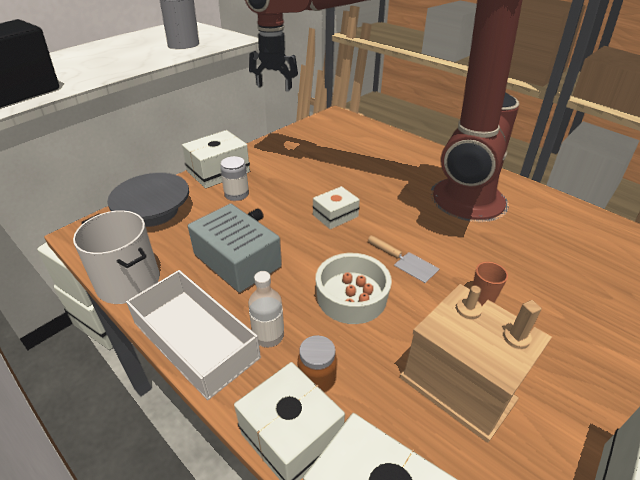

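View pics/t0.png

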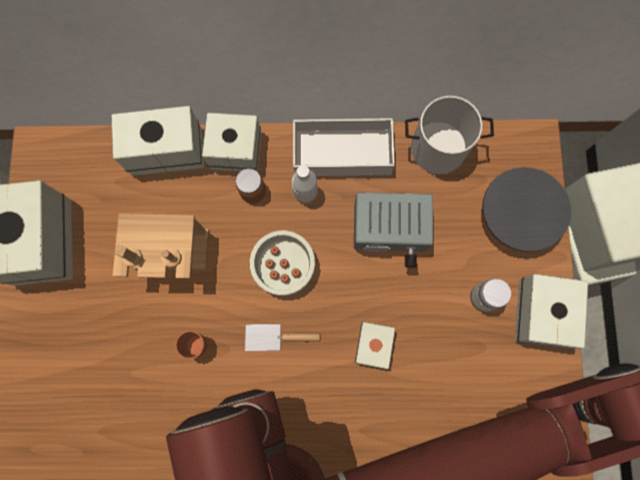

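Run:
```python
from h import *
import pickle
s=img('scene');t=img('top')
for i in(s,t): i['R']=np.array(i['R'])
pickle.dump((s,t),open('cal.pkl','wb'))
f=t['frame'];a=cv2.resize(f[190:310,90:330],None,fx=3.3,fy=3.3,interpolation=cv2.INTER_CUBIC);cv2.imwrite('pics/t1.png',a)
f=s['frame'];a=cv2.resize(f[280:440,390:560],None,fx=3.7,fy=3.7,interpolation=cv2.INTER_CUBIC);cv2.imwrite('pics/s1.png',a)
f=t['frame'];a=cv2.resize(f[180:280,340:450],None,fx=5,fy=5,interpolation=cv2.INTER_CUBIC);cv2.imwrite('pics/t2.png',a)
print(atz(t,(283/640,265.6/480),.012),atz(s,(354.9/640,294.6/480),.012))
for n in ['bowl_floor','knob_grip','paddle']:
  for l,i in (('s',s),('t',t)):
    r=ctrl.trace(i,n); print(n,l,[(np.round(np.array(q['rect'])*[640,480,640,480],1).tolist(),round(q['p'],2)) for q in r[:3]])
```

```text
[ 0.5457017  -0.00139426  0.012     ] [0.54957851 0.00440602 0.012     ]
bowl_floor s [([316.9, 253.1, 75.1, 71.1], 0.75)]
bowl_floor t [([248.0, 232.1, 63.0, 66.6], 0.67), ([245.3, 328.1, 72.9, 22.9], 0.39)]
knob_grip s [([399.1, 284.9, 152.0, 158.4], 0.22)]
knob_grip t [([404.3, 245.5, 13.7, 21.5], 0.44)]
paddle s [([505.5, 297.7, 34.4, 52.1], 0.67), ([368.7, 238.5, 69.7, 46.7], 0.5)]
paddle t [([116.0, 244.7, 26.4, 18.8], 0.87)]
```

View pics/t1.png

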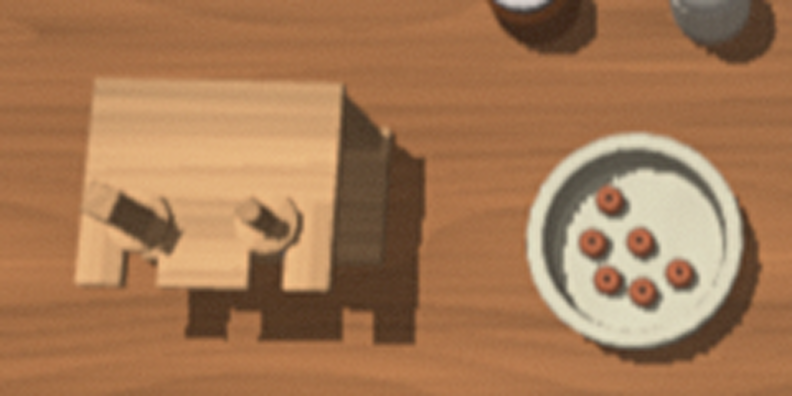

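View pics/s1.png

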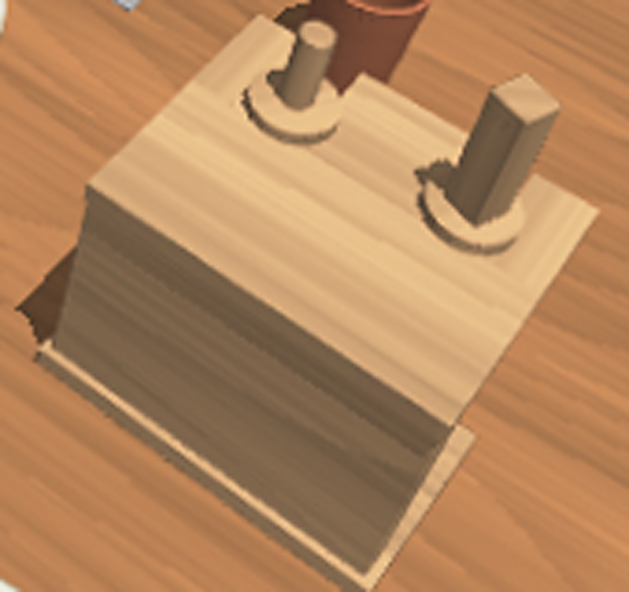

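View pics/t2.png

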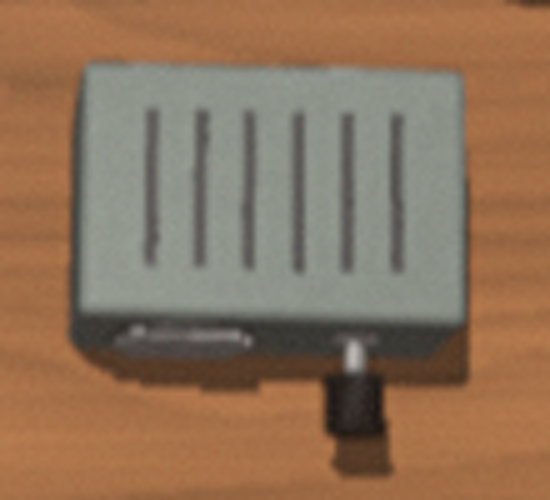

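```bash
cat > fit.py <<'E'
from h import *
import pickle
from scipy.optimize import least_squares
s,t=pickle.load(open('cal.pkl','rb'))
def C(pts,k,ox,oy): return (np.array(pts,float)+.5)/k-.5+[ox,oy]
def fit(locs,obs,x0,name):
    # obs: list (im,idx,px)
    def W(p,X):
        c,sn=np.cos(p[2]),np.sin(p[2]); return [p[0]+c*X[0]-sn*X[1],p[1]+sn*X[0]+c*X[1],X[2]]
    f=lambda p:np.concatenate([proj(im,W(p,locs[i]))-px for im,i,px in obs])
    r=least_squares(f,x0); print(name,np.round(r.x,4),'res',np.round(r.fun.reshape(-1,2),1).tolist()); return r.x,W
L=[(50,95,150),(50,-95,150),(-100,95,150),(-100,-95,150)];L=np.array(L)/1000
tp=C([(95,79),(343,85),(76,285),(330,290)],3.3,90,190)
sp=C([(452,425),(90,187),(598,210),(263,15)],3.7,390,280)
o1=[(t,i,tp[i]) for i in range(4)];o2=[(s,i,sp[i]) for i in range(4)]
for o in(o1,o2,o1+o2): R,W=fit(L,o,[.6,.3,0],'rack')
for X in((-.052,.045,.15),(-.052,-.045,.15)): print('slot',np.round(W(R,X),4))
B=np.array([(65,95,100),(65,-95,100),(-65,-95,100),(-65,95,100)])/1000
bp=C([(85,63),(463,73),(465,323),(80,312)],5,340,180)
P,W=fit(B,[(t,i,bp[i]) for i in range(4)],[.65,-.3,0],'blower')
k=C([(353,(375+437)/2)],5,340,180)[0]; print('knob',atz(t,k/[640,480],.068),atz(s,np.array((256.6,216.1))/[640,480],.065))
# paddle handle top
ht=C([(103,200)],3.3,90,190)[0]; hs=C([(524,98)],3.7,390,280)[0]
print('handle',atz(t,ht/[640,480],.23),atz(s,hs/[640,480],.23),tri(t,ht/[640,480],s,hs/[640,480]))
for c in C([(525,75),(558,105),(523,120),(490,95)],3.7,390,280): print(atz(s,c/[640,480],.23))
E
cat >> fit.py <<'E'
def rimfit(im,name):
    r=ctrl.trace(im,'bowl_floor')
E
python3 fit.py
python3 - <<'E'
from h import *
import pickle
s,t=pickle.load(open('cal.pkl','rb'))
def C(pts,k,ox,oy): return (np.array(pts,float)+.5)/k-.5+[ox,oy]
for p in C([(527,241),(743,241),(635,133),(635,348)],3.3,90,190): print(atz(t,p/[640,480],.062))
f=s['frame'];a=cv2.resize(f[240:330,305:405],None,fx=6,fy=6,interpolation=cv2.INTER_CUBIC);cv2.imwrite('pics/s2.png',a)
f=s['frame'];a=cv2.resize(f[195:290,180:290],None,fx=6,fy=6,interpolation=cv2.INTER_CUBIC);cv2.imwrite('pics/s3.png',a)
E
```

```text
rack [ 0.599   0.2927 -0.0318] res [[-1.9, 0.0], [2.2, -0.2], [-2.2, -0.1], [1.8, 0.2]]
rack [ 0.6026  0.2919 -0.034 ] res [[2.7, 2.1], [-3.3, -3.5], [3.3, 1.3], [-3.0, -2.3]]
rack [ 0.601   0.2921 -0.0336] res [[-1.5, -0.8], [2.5, -0.9], [-1.9, -1.0], [2.0, -0.5], [3.3, 1.5], [-2.7, -4.0], [3.8, 0.8], [-2.6, -2.7]]
slot [0.5505 0.3388 0.15  ]
slot [0.5475 0.2489 0.15  ]
blower [ 0.647  -0.2804 -0.0397] res [[-0.7, -0.8], [0.7, -0.8], [0.8, 0.8], [-0.7, 0.7]]
knob [ 0.54548767 -0.32058413  0.068     ] [ 0.5507839  -0.31732746  0.065     ]
handle [0.54684059 0.33925156 0.23      ] [0.55256592 0.34019033 0.23      ] (array([0.54779849, 0.34022235, 0.22602491]), np.float64(0.0011363795717671112))
[0.53957776 0.33529692 0.23      ]
[0.54649033 0.35275946 0.23      ]
[0.56464948 0.34473813 0.23      ]
[0.56081691 0.32852909 0.23      ]
[0.54553032 0.07904619 0.062     ]
[ 0.54400073 -0.08451561  0.062     ]
[ 0.62859869 -0.00243095  0.062     ]
[ 0.46360793 -0.00323291  0.062     ]
```

View pics/s2.png

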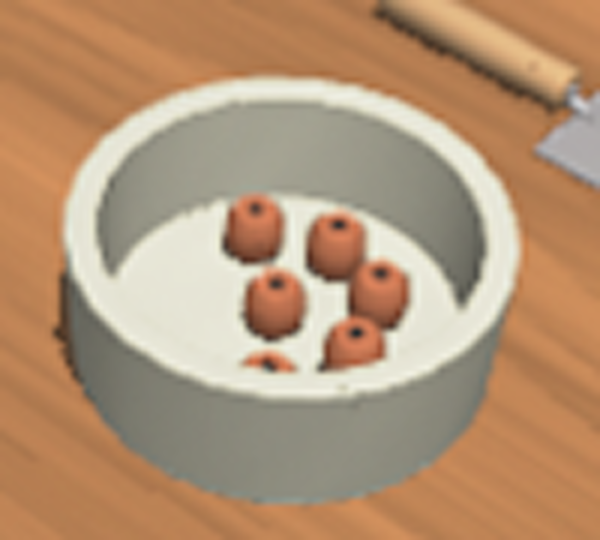

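View pics/s3.png

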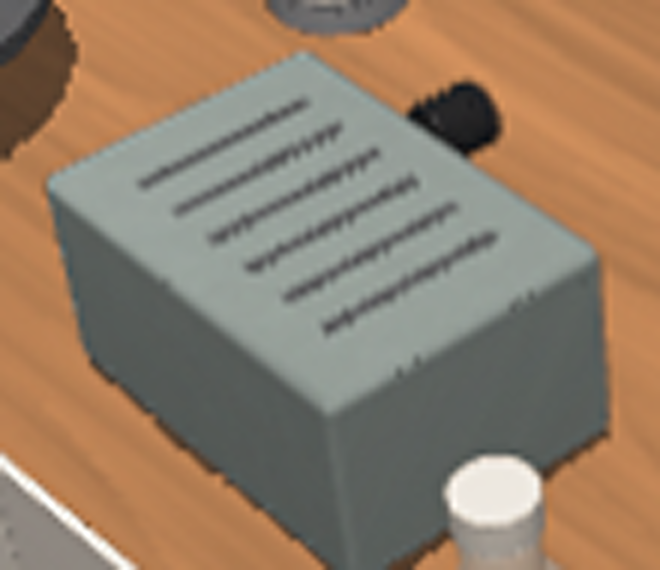

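Request:
{"name": "carry_out", "arguments": {
  "series": [
    [0.29, 1, 0.3, 0, 0, 0.7, 0.7],
    [0.29, 1, 0.3, 0, 0, 0.7, 0.7],
    [0.29, 1, 0.3, 0, 0, 0.7, 0.7],
    [0.29, 1, 0.3, 0, 0, 0.7, 0.7],
    [0.29, 1, 0.3, 0, 0, 0.7, 0.7],
    [0.29, 1, 0.3, 0, 0, 0.7, 0.7],
    [0.29, 1, 0.3, 0, 0, 0.7, 0.7],
    [0.29, 1, 0.3, 0, 0, 0.7, 0.7],
    [0.29, 1, 0.3, 0, 0, 0.7, 0.7],
    [0.29, 1, 0.3, 0, 0, 0.7, 0.7],
    [0.29, 1, 0.3, 0, 0, 0.7, 0.7],
    [0.29, 1, 0.3, 0, 0, 0.8, 0.7]
  ],
  "grip_force": 70
}}

```text
t: 3.3
tool_pos: [0.3235, -0.2775, 0.3218]
tool_rot: [2.556, 1.826, 0.0]
contact_force: [0.3, 0.6, 0.1]
opening: 0.0597
```

Request:
{"name": "carry_out", "arguments": {
  "series": [
    [0.29, 1, 0.2, 0, 0, 0, 0.7],
    [0.29, 1, 0.2, 0, 0, 0, 0.7],
    [0.29, 1, 0.2, 0, 0, 0, 0.7],
    [0.29, 1, 0.2, 0, 0, 0, 0.7],
    [0.29, 1, 0.2, 0, 0, 0, 0.7],
    [0.29, 1, 0.2, 0, 0, 0, 0.7],
    [0.29, 1, 0.2, 0, 0, 0, 0.7],
    [0.29, 1, 0.2, 0, 0, 0, 0.7],
    [0.29, 1, 0.2, 0, 0, 0, 0.7],
    [0.29, 1, 0.2, 0, 0, 0, 0.7],
    [0.29, 1, 0, 0, 0, 0, 0.7],
    [0.29, 1, 0, 0, 0, 0, 0.7]
  ]
}}

```text
t: 4.5
tool_pos: [0.4105, 0.0225, 0.3718]
tool_rot: [2.558, 1.822, 0.001]
contact_force: [0.8, -0.8, -0.4]
opening: 0.0601
```

Request:
{"name": "carry_out", "arguments": {
  "series": [
    [0.29, 1, 0, 0, 0, 0, 0.7],
    [0.29, 1, 0, 0, 0, 0, 0.7],
    [0.29, 1, 0, 0, 0, 0, 0.7],
    [0.29, 1, 0, 0, 0, 0, 0.7],
    [0.29, 1, 0, 0, 0, 0, 0.7],
    [0.29, 1, 0, 0, 0, 0, 0.7],
    [0.29, 1, 0, 0, 0, 0, 0.7],
    [0.29, 1, 0, 0, 0, 0, 0.7],
    [0.29, 1, 0, 0, 0, 0, 0.7],
    [0.29, 1, 0, 0, 0, 0, 0.7],
    [0.29, 1, 0, 0, 0, 0, 0.7],
    [0.29, 0.5, 0, 0, 0, 0, 0.7]
  ]
}}

```text
t: 5.7
tool_pos: [0.4973, 0.3107, 0.3711]
tool_rot: [-2.557, -1.824, 0.0]
contact_force: [0.1, -0.8, -0.3]
opening: 0.06
```

Run:
```python
from h import *
w=img('wrist');cv2.imwrite('pics/w1.png',w['frame'])
import pickle;pickle.dump(w,open('w1.pkl','wb'))
print(w['T'],w['fx'],w['k1'])
for n in ['slot_a','paddle_collar','paddle']:
    r=ctrl.mark_of(w,n); print(n,[(np.round(np.array(q['position'])*[640,480],1).tolist(),round(q['p'],2),atz(w,q['position'],.15 if n!='paddle' else .03)) for q in r[:3]])
for nm,X in (('top',[.549,.340,.23]),('seat',[.5505,.3388,.15]),('b',[.5475,.2489,.15])): print(nm,proj(w,X))
```

```text
[[ 9.45426027e-01 -3.12975283e-01 -9.06427031e-02  5.20277055e-01]
 [-3.25836734e-01 -9.08299068e-01 -2.62341812e-01  3.76021877e-01]
 [-2.24179692e-04  2.77559500e-01 -9.60708423e-01  5.13207497e-01]
 [ 0.00000000e+00  0.00000000e+00  0.00000000e+00  1.00000000e+00]] 338.2797583009382 0.014248116218496669
slot_a []
paddle_collar [([353.3, 165.8], 0.97, array([0.54884177, 0.3398144 , 0.15      ]))]
paddle [([346.3, 160.4], 0.73, array([0.55127293, 0.33801831, 0.03      ]))]
top [363.56864309 172.31246237]
seat [355.0738122 166.1978285]
b [376.19674405 244.38775025]
```

View pics/w1.png

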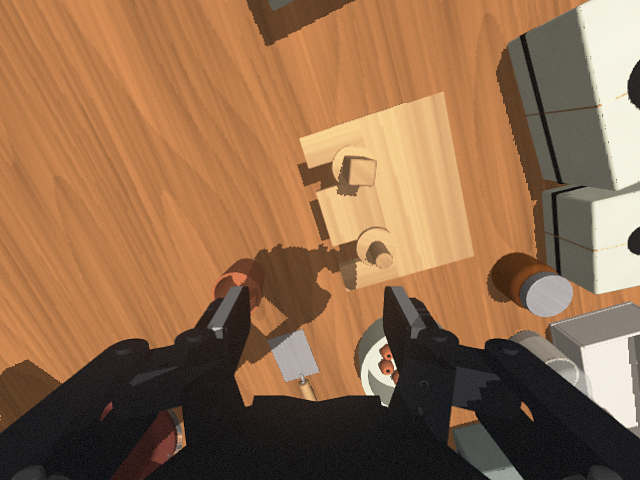

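Run:
```python
from h import *
import pickle;w=pickle.load(open('w1.pkl','rb'))
f=w['frame'];cv2.imwrite('pics/w1c.png',cv2.resize(f[130:220,300:420],None,fx=6,fy=6,interpolation=cv2.INTER_CUBIC))
```

```text
(no output)
```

View pics/w1c.png

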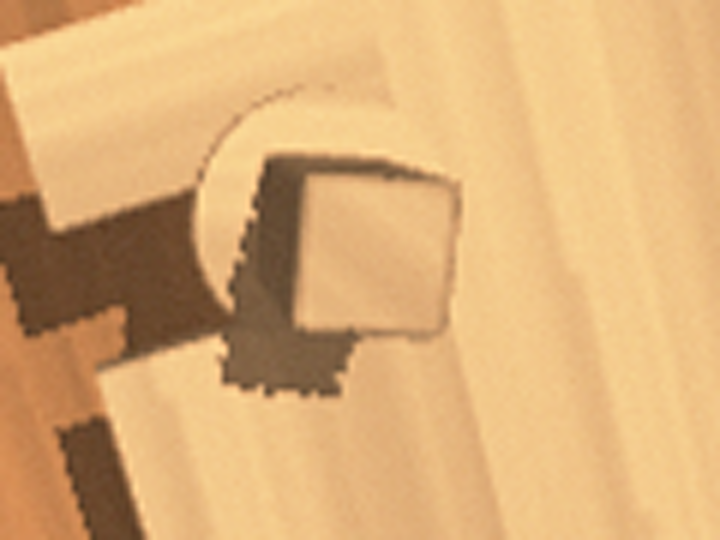

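Run:
```python
from h import *
import pickle;w=pickle.load(open('w1.pkl','rb'))
P=(np.array([(303,172),(460,182),(446,335),(294,328)])+.5)/6-.5+[300,130]
Q=np.array([atz(w,p/[640,480],.23) for p in P]);print(Q,Q.mean(0))
e=[Q[1]-Q[0],Q[2]-Q[3],Q[3]-Q[0],Q[2]-Q[1]]
for v in e: print(np.linalg.norm(v),np.arctan2(v[1],v[0]))
# slot edges at z=.15: slot mouth corners
P=(np.array([(62,232),(100,372),(5,50)])+.5)/6-.5+[300,130]
for p in P: print(atz(w,p/[640,480],.15))
print(ctrl.get_obs()['tool_pos'],Ro.from_rotvec(ctrl.get_obs()['tool_rot']).as_matrix())
```

```text
[[0.54187174 0.35438228 0.23      ]
 [0.56163419 0.34615326 0.23      ]
 [0.55404166 0.3268983  0.23      ]
 [0.53439881 0.33470221 0.23      ]] [0.5479866  0.34053401 0.23      ]
0.021407266460521244 -0.3945608545726376
0.02113629357707212 -0.3781681727958552
0.0210511198535134 -1.933699382891584
0.02069782887489673 -1.9463923113318822
[0.50491641 0.3522858  0.15      ]
[0.50321643 0.32688093 0.15      ]
[0.50579672 0.38429841 0.15      ]
[0.49719878 0.30878557 0.37111323] [[ 3.26612085e-01  9.45158336e-01 -5.15789809e-04]
 [ 9.45158246e-01 -3.26612338e-01 -5.19515784e-04]
 [-6.59487989e-04 -3.17822858e-04 -9.99999732e-01]]
```

Request:
{"name": "carry_out", "arguments": {
  "series": [
    [0.68, 0.41, 0, 0, 0, -0.2, 0.7],
    [0.68, 0.42, 0, 0, 0, -0.25, 0.7],
    [0.68, 0.42, -0.4, 0, 0, 0, 0.7],
    [0, 0, -0.9, 0, 0, 0, 0.7],
    [0, 0, -0.9, 0, 0, 0, 0.7],
    [0, 0, -0.9, 0, 0, 0, 0.7],
    [0, 0, -0.9, 0, 0, 0, 0.7],
    [0, 0, -0.9, 0, 0, 0, 0.7],
    [0, 0, -0.9, 0, 0, 0, 0.7],
    [0, 0, -0.9, 0, 0, 0, 0.7],
    [0, 0, -0.7, 0, 0, 0, 0.7],
    [0, 0, -0.3, 0, 0, 0, 0.7]
  ]
}}

```text
t: 7.1
tool_pos: [0.5474, 0.3391, 0.1766]
tool_rot: [-2.6, -1.763, 0.005]
contact_force: [0.5, -0.2, -1.2]
opening: 0.0598
```

Request:
{"name": "carry_out", "arguments": {
  "series": [
    [0, 0, 0, 0, 0, 0, 0.3],
    [0, 0, 0, 0, 0, 0, 0.1],
    [0, 0, 0, 0, 0, 0, 0],
    [0, 0, 0, 0, 0, 0, 0],
    [0, 0, 0, 0, 0, 0, 0],
    [0, 0, 0, 0, 0, 0, 0]
  ]
}}

```text
t: 7.7
tool_pos: [0.5491, 0.3406, 0.1806]
tool_rot: [2.599, 1.764, 0.004]
contact_force: [-0.6, 0.2, 5.6]
opening: 0.021
```

Run:
```python
from h import *
w=img('wrist');cv2.imwrite('pics/w2.png',w['frame']);s=img('scene');cv2.imwrite('pics/s4.png',cv2.resize(s['frame'][180:440,380:640],None,fx=2.2,fy=2.2))
print(ctrl.get_obs())
```

```text
{'t': 7.8, 'q': array([ 4.40085569e-01,  1.34610866e-01,  1.61125578e+00, -7.42491915e-05,
        1.39310049e+00,  8.18007854e-01]), 'dq': array([-4.12072188e-04,  5.20187626e-04, -7.71421450e-04, -5.42043130e-04,
        1.48122153e-03, -2.94171690e-06]), 'effort': array([-1.06974528e-01, -3.84107852e+01, -3.32044029e+01,  3.94990970e-02,
       -1.81723572e-01, -7.68266997e-03]), 'tool_pos': array([0.54910526, 0.34055765, 0.18057565]), 'tool_rot': array([2.59876048, 1.76437233, 0.00405535]), 'contact_force': array([-1.98052962,  0.51363943,  5.64816594]), 'wrist_torque': array([-0.07972207,  0.07455742,  0.03230884]), 'opening': 0.021625225752760265}
```

View pics/s4.png

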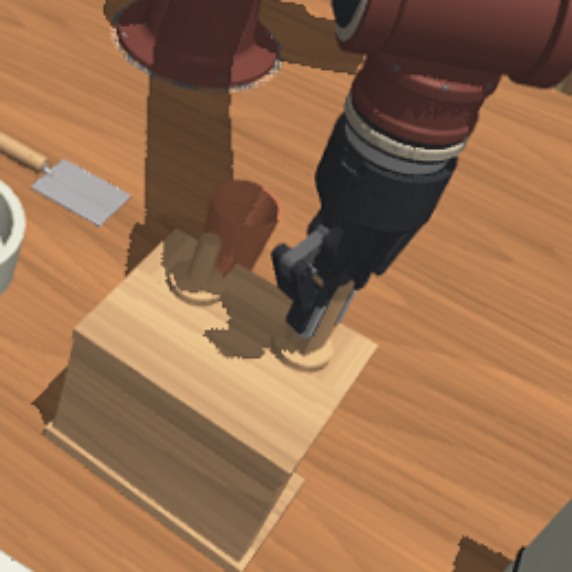

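Request:
{"name": "carry_out", "arguments": {
  "series": [
    [0, 0, 0.3, 0, 0, 0, 0],
    [0, 0, 0.4, 0, 0, 0, 0],
    [-0.2, 0.01, 0, 0, 0, 0, 0],
    [-0.4, 0.015, 0, 0, 0, 0, 0],
    [-0.5, 0.015, 0, 0, 0, 0, 0],
    [-0.5, 0.015, 0, 0, 0, 0, 0],
    [-0.5, 0.015, 0, 0, 0, 0, 0],
    [-0.5, 0.015, 0, 0, 0, 0, 0],
    [-0.5, 0.015, 0, 0, 0, 0, 0],
    [-0.5, 0.015, 0, 0, 0, 0, 0],
    [-0.5, 0.015, 0.4, 0, 0, 0, 0],
    [-0.3, 0, 0.8, 0, 0, 0, 0]
  ]
}}

```text
t: 9.0
tool_pos: [0.4359, 0.3429, 0.2244]
tool_rot: [-2.598, -1.765, 0.007]
contact_force: [0.2, -0.2, -1.5]
opening: 0.0211
```

Run:
```python
from h import *
print(ctrl.get_obs()['tool_pos'],ctrl.get_obs()['contact_force'])
s=img('scene');cv2.imwrite('pics/s5.png',s['frame'])
```

```text
[0.43585568 0.34285038 0.22438483] [ 0.1893728  -0.15376333 -1.45535061]
```

View pics/s5.png

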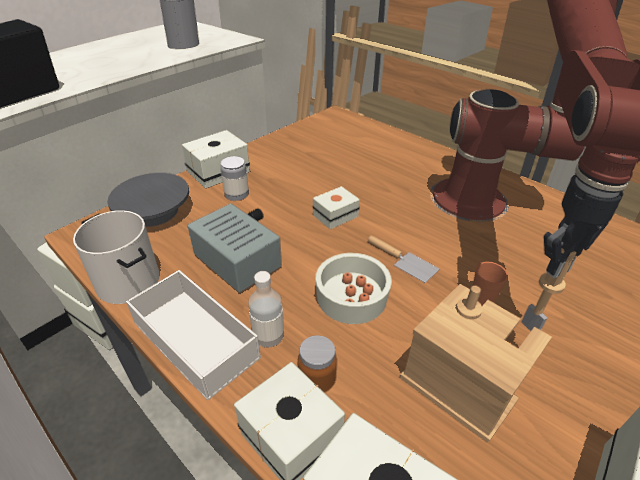

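Request:
{"name": "carry_out", "arguments": {
  "series": [
    [0, 0, 1, 0, 0, 0, 0],
    [0, -0.5, 1, 0, 0, 0, 0],
    [0, -1, 0.4, 0, 0, 0, 0],
    [0, -1, 0.4, 0, 0, 0, 0],
    [0, -1, 0.4, 0, 0, 0, 0],
    [0, -1, 0.4, 0, 0, 0, 0],
    [0, -1, 0, 0, 0, 0, 0],
    [0, -1, 0, 0, 0, 0, 0],
    [0, -1, 0, 0, 0, 0, 0],
    [0, -1, 0, 0, 0, 0, 0],
    [0, -1, 0, 0, 0, 0, 0],
    [0, -1, 0, 0, 0, 0, 0]
  ]
}}

```text
t: 10.25
tool_pos: [0.4382, 0.08, 0.3162]
tool_rot: [2.599, 1.764, 0.001]
contact_force: [0.3, -0.2, -1.8]
opening: 0.0209
```

Request:
{"name": "carry_out", "arguments": {
  "series": [
    [0.8, -0.7, 0, 0, 0, 0, 0],
    [0.8, -0.7, 0, 0, 0, 0, 0],
    [0.8, -0.7, 0, 0, 0, 0, 0],
    [0.8, -0.7, 0, 0, 0, 0, 0],
    [0.8, -0.7, 0, 0, 0, 0, 0],
    [0.8, -0.7, 0, 0, 0, 0, 0],
    [0, 0, 0, 0, 0, 0, 0]
  ]
}}

```text
t: 10.95
tool_pos: [0.5596, -0.0259, 0.3153]
tool_rot: [2.601, 1.761, -0.001]
contact_force: [0.1, 0.2, -0.9]
opening: 0.0211
```

Run:
```python
from h import *
import pickle
w=img('wrist');cv2.imwrite('pics/w3.png',w['frame']);pickle.dump(w,open('w3.pkl','wb'))
o=ctrl.get_obs();print(o['tool_pos'],o['tool_rot'])
for n,z in (('bowl_floor',.012),('bead0',.023),('paddle',.16)):
  r=ctrl.mark_of(w,n);print(n,[(np.round(np.array(q['position'])*[640,480],1).tolist(),round(q['p'],2),np.round(atz(w,q['position'],z),4)) for q in r])
```

```text
[ 0.55869614 -0.02481826  0.31555147] [-2.60002390e+00 -1.76202054e+00  1.14769900e-03]
bowl_floor [([303.6, 184.0], 0.89, array([ 0.5503, -0.0058,  0.012 ])), ([299.2, 212.7], 0.5, array([ 0.5302, -0.0389,  0.012 ]))]
bead0 [([272.0, 177.1], 0.73, array([0.5172, 0.0182, 0.023 ])), ([311.4, 183.4], 0.72, array([ 0.5607, -0.0077,  0.023 ])), ([297.9, 212.1], 0.67, array([ 0.5303, -0.0357,  0.023 ])), ([278.1, 195.5], 0.63, array([ 0.515 , -0.0061,  0.023 ])), ([320.8, 155.7], 0.5, array([0.5844, 0.0197, 0.023 ]))]
paddle [([317.4, 223.5], 0.85, array([ 0.5601, -0.0285,  0.16  ]))]
```

View pics/w3.png

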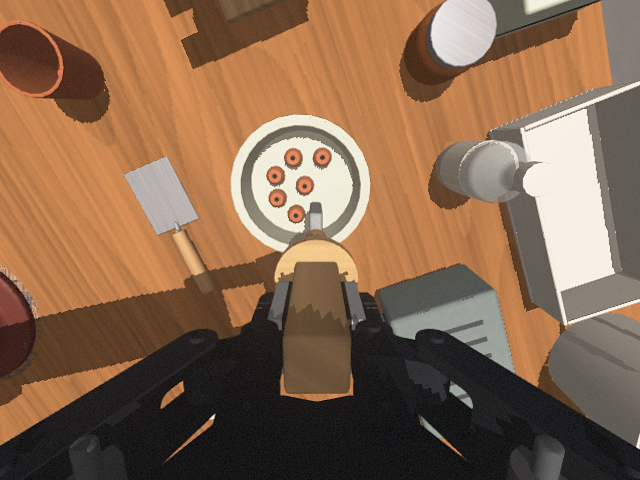

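Run:
```python
from h import *
import pickle
w=pickle.load(open('w3.pkl','rb'))
P=lambda u,v,z:atz(w,(u/640,v/480),z)
print('bead',P(293,158,.023))
m=w['frame'].astype(int)
# rim fit: project circle, choose pts
pts=[(231,183),(370,182),(300,114)]
from scipy.optimize import least_squares
Q=np.array([P(u,v,.062)[:2] for u,v in pts]);print(Q)
r=least_squares(lambda c:np.linalg.norm(Q-c,axis=1)-.082,[.548,0]);print(r.x,r.fun)
print('bladebottom proj',proj(w,[.5587,-.0248,.165]),'top',proj(w,[.5587,-.0248,.215]))
f=w['frame'].copy()
for a in np.linspace(0,6.28,60):
    for R,z in((.082,.062),(.066,.012)):
        p=proj(w,[r.x[0]+R*np.cos(a),r.x[1]+R*np.sin(a),z]);cv2.circle(f,tuple(int(round(v)) for v in p),1,(0,0,255) if z>.05 else (255,0,0),-1)
cv2.imwrite('pics/w3r.png',cv2.resize(f[100:270,200:400],None,fx=4,fy=4,interpolation=cv2.INTER_CUBIC)[:600])
```

```text
bead [0.55115369 0.03004534 0.023     ]
[[ 0.47649722  0.03149174]
 [ 0.62659326 -0.02736525]
 [ 0.57970575  0.07115161]]
[ 0.5487766  -0.00500053] [-0.00103091 -0.00103326  0.00019343]
bladebottom proj [314.39127278 221.58479956] top [314.03542148 236.96355452]
```

View pics/w3r.png

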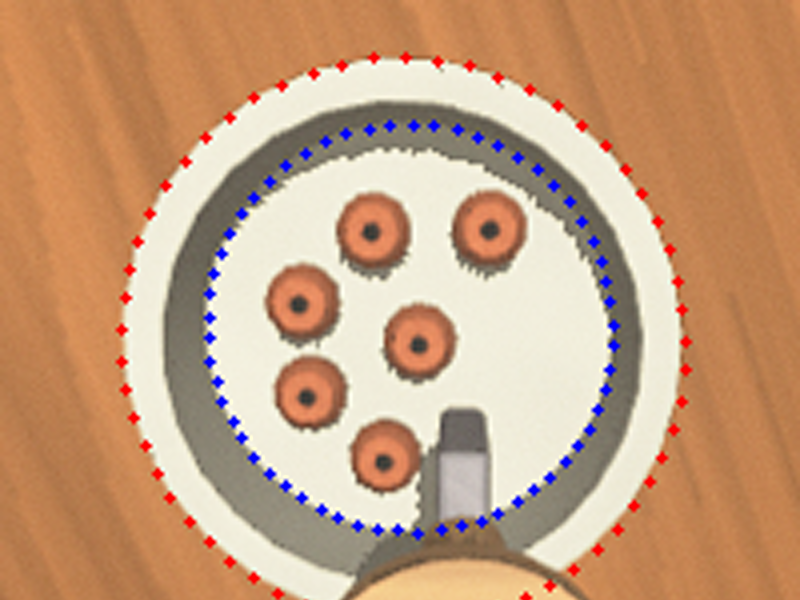

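Request:
{"name": "carry_out", "arguments": {
  "series": [
    [0.4, 0.15, 0, 0, 0, 0, 0],
    [0.28, 0.1, 0, 0, 0, 0, 0],
    [0, 0, -0.7, 0, 0, 0, 0],
    [0, 0, -0.7, 0, 0, 0, 0],
    [0, 0, -0.7, 0, 0, 0, 0],
    [0, 0, -0.7, 0, 0, 0, 0],
    [0, 0, -0.7, 0, 0, 0, 0],
    [0, 0, -0.7, 0, 0, 0, 0],
    [0, 0, -0.7, 0, 0, 0, 0],
    [0, 0, -0.5, 0, 0, 0, 0],
    [0, 0, -0.3, 0, 0, 0, 0],
    [0, 0, -0.14, 0, 0, 0, 0]
  ]
}}

```text
t: 12.35
tool_pos: [0.575, -0.0178, 0.1693]
tool_rot: [-2.599, -1.764, 0.001]
contact_force: [-0.7, 0.8, -1.5]
opening: 0.0211
```

Run:
```python
from h import *
o=ctrl.get_obs();print(o['tool_pos'],o['contact_force'])
s=img('scene');cv2.imwrite('pics/s6.png',cv2.resize(s['frame'][150:340,270:450],None,fx=3,fy=3))
w=img('wrist');cv2.imwrite('pics/w4.png',w['frame'])
for im in(s,w):
  r=ctrl.mark_of(im,'paddle');print([(np.round(np.array(q['position'])*[640,480],1).tolist(),round(q['p'],2),np.round(atz(im,q['position'],.019),4)) for q in r])
```

```text
[ 0.5750331  -0.01780214  0.16929802] [-0.70210904  0.76050379 -1.48098211]
[([350.2, 287.7], 0.36, array([ 0.5459, -0.0127,  0.019 ]))]
[([316.8, 224.3], 0.93, array([ 0.5752, -0.0197,  0.019 ])), ([464.8, 410.5], 0.3, array([ 0.6452, -0.2633,  0.019 ]))]
```

View pics/s6.png

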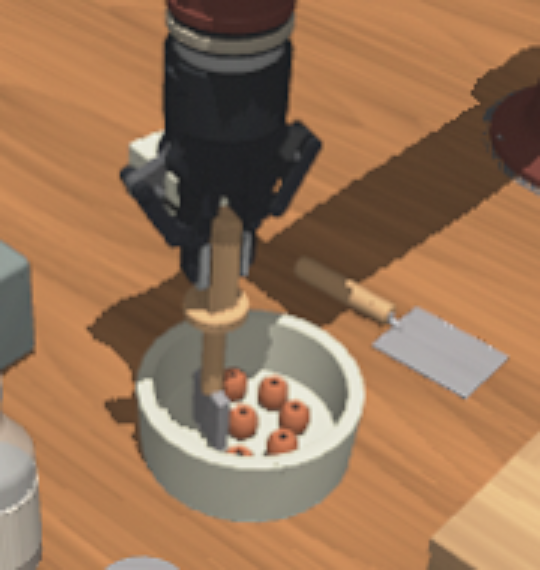

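View pics/w4.png

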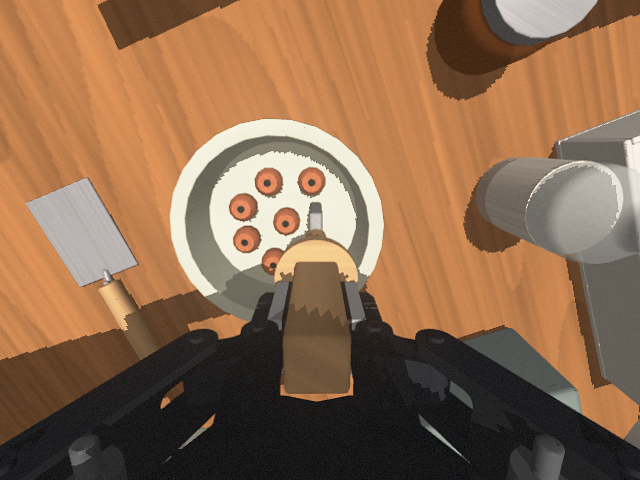

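Request:
{"name": "carry_out", "arguments": {
  "series": [
    [0.132, 0.319, 0, 0, 0, 0, 0],
    [0.045, 0.342, 0, 0, 0, 0, 0],
    [-0.045, 0.342, 0, 0, 0, 0, 0],
    [-0.132, 0.319, 0, 0, 0, 0, 0],
    [-0.21, 0.274, 0, 0, 0, 0, 0],
    [-0.274, 0.21, 0, 0, 0, 0, 0],
    [-0.319, 0.132, 0, 0, 0, 0, 0],
    [-0.342, 0.045, 0, 0, 0, 0, 0],
    [-0.342, -0.045, 0, 0, 0, 0, 0],
    [-0.319, -0.132, 0, 0, 0, 0, 0],
    [-0.274, -0.21, 0, 0, 0, 0, 0],
    [-0.21, -0.274, 0, 0, 0, 0, 0]
  ]
}}

```text
t: 13.75
tool_pos: [0.5175, 0.0146, 0.1705]
tool_rot: [2.599, 1.764, 0.0]
contact_force: [0.5, -0.1, -1.4]
opening: 0.021
```

Run:
```python
from h import *
o=ctrl.get_obs();print(o['tool_pos'],o['contact_force'])
s=img('scene');a=cv2.resize(s['frame'][150:340,270:450],None,fx=2,fy=2)
w=img('wrist');b=cv2.resize(w['frame'][60:300,100:420],(507,380))
cv2.imwrite('pics/c1.png',np.hstack([a[:380,:280],b]))
```

```text
[0.51746997 0.01463337 0.17049058] [ 0.52726883 -0.07204116 -1.4325539 ]
```

View pics/c1.png

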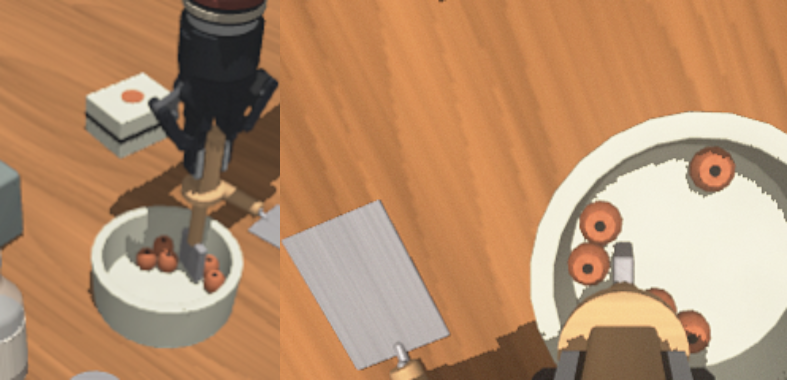

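Request:
{"name": "carry_out", "arguments": {
  "series": [
    [-0.132, -0.319, 0, 0, 0, 0, 0],
    [-0.045, -0.342, 0, 0, 0, 0, 0],
    [0.045, -0.342, 0, 0, 0, 0, 0],
    [0.132, -0.319, 0, 0, 0, 0, 0],
    [0.21, -0.274, 0, 0, 0, 0, 0],
    [0.274, -0.21, 0, 0, 0, 0, 0],
    [0.319, -0.132, 0, 0, 0, 0, 0],
    [0.342, -0.045, 0, 0, 0, 0, 0],
    [0.342, 0.045, 0, 0, 0, 0, 0],
    [0.319, 0.132, 0, 0, 0, 0, 0],
    [0.274, 0.21, 0, 0, 0, 0, 0],
    [0.21, 0.274, 0, 0, 0, 0, 0]
  ]
}}

```text
t: 15.05
tool_pos: [0.576, -0.0176, 0.1701]
tool_rot: [2.598, 1.764, -0.001]
contact_force: [-0.1, -0.5, -1.5]
opening: 0.0211
```

Request:
{"name": "carry_out", "arguments": {
  "series": [
    [0.132, 0.319, 0, 0, 0, 0, 0],
    [0.045, 0.342, 0, 0, 0, 0, 0],
    [-0.045, 0.342, 0, 0, 0, 0, 0],
    [-0.132, 0.319, 0, 0, 0, 0, 0],
    [-0.21, 0.274, 0, 0, 0, 0, 0],
    [-0.274, 0.21, 0, 0, 0, 0, 0],
    [-0.319, 0.132, 0, 0, 0, 0, 0],
    [-0.342, 0.045, 0, 0, 0, 0, 0],
    [-0.342, -0.045, 0, 0, 0, 0, 0],
    [-0.319, -0.132, 0, 0, 0, 0, 0],
    [-0.274, -0.21, 0, 0, 0, 0, 0],
    [-0.21, -0.274, 0, 0, 0, 0, 0]
  ]
}}

```text
t: 16.25
tool_pos: [0.5188, 0.0136, 0.1719]
tool_rot: [2.595, 1.761, 0.003]
contact_force: [0.4, -1.1, -1.2]
opening: 0.0212
```

Run:
```python
from h import *
o=ctrl.get_obs();print(o['tool_pos'],o['contact_force'])
s=img('scene');a=cv2.resize(s['frame'][150:340,270:450],None,fx=2,fy=2)
w=img('wrist');b=cv2.resize(w['frame'][60:300,100:420],(507,380))
cv2.imwrite('pics/c2.png',np.hstack([a[:380,:280],b]))
```

```text
[0.5187952  0.01358603 0.17191307] [ 0.42230847 -1.14876412 -1.23531356]
```

View pics/c2.png

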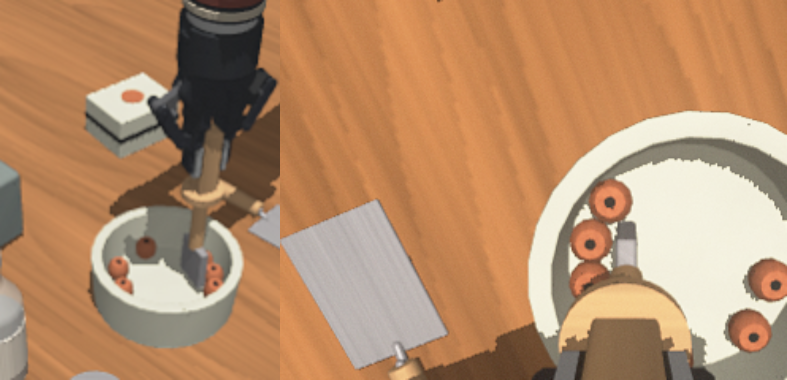

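Request:
{"name": "carry_out", "arguments": {
  "series": [
    [-0.132, -0.319, 0, 0, 0, 0, 0],
    [-0.045, -0.342, 0, 0, 0, 0, 0],
    [0.045, -0.342, 0, 0, 0, 0, 0],
    [0.132, -0.319, 0, 0, 0, 0, 0],
    [0.21, -0.274, 0, 0, 0, 0, 0],
    [0.274, -0.21, 0, 0, 0, 0, 0],
    [0.319, -0.132, 0, 0, 0, 0, 0],
    [0.342, -0.045, 0, 0, 0, 0, 0],
    [0.342, 0.045, 0, 0, 0, 0, 0],
    [0.319, 0.132, 0, 0, 0, 0, 0],
    [0.274, 0.21, 0, 0, 0, 0, 0],
    [0.21, 0.274, 0, 0, 0, 0, 0]
  ]
}}

```text
t: 17.55
tool_pos: [0.5759, -0.0177, 0.1701]
tool_rot: [2.599, 1.764, -0.001]
contact_force: [0.5, 0.7, -1.1]
opening: 0.0216
```

Request:
{"name": "carry_out", "arguments": {
  "series": [
    [0.132, 0.319, 0, 0, 0, 0, 0],
    [0.045, 0.342, 0, 0, 0, 0, 0],
    [-0.045, 0.342, 0, 0, 0, 0, 0],
    [-0.132, 0.319, 0, 0, 0, 0, 0],
    [-0.21, 0.274, 0, 0, 0, 0, 0],
    [-0.274, 0.21, 0, 0, 0, 0, 0],
    [-0.319, 0.132, 0, 0, 0, 0, 0],
    [-0.342, 0.045, 0, 0, 0, 0, 0],
    [-0.342, -0.045, 0, 0, 0, 0, 0],
    [-0.319, -0.132, 0, 0, 0, 0, 0],
    [-0.274, -0.21, 0, 0, 0, 0, 0],
    [-0.21, -0.274, 0, 0, 0, 0, 0]
  ]
}}

```text
t: 18.75
tool_pos: [0.52, 0.0147, 0.1717]
tool_rot: [2.597, 1.761, 0.011]
contact_force: [9.1, 1.7, -0.6]
opening: 0.0212
```

Request:
{"name": "carry_out", "arguments": {
  "series": [
    [-0.132, -0.319, 0, 0, 0, 0, 0],
    [-0.045, -0.342, 0, 0, 0, 0, 0],
    [0.045, -0.342, 0, 0, 0, 0, 0],
    [0.132, -0.319, 0, 0, 0, 0, 0],
    [0.21, -0.274, 0, 0, 0, 0, 0],
    [0.274, -0.21, 0, 0, 0, 0, 0],
    [0.319, -0.132, 0, 0, 0, 0, 0],
    [0.342, -0.045, 0, 0, 0, 0, 0],
    [0.342, 0.045, 0, 0, 0, 0, 0],
    [0.319, 0.132, 0, 0, 0, 0, 0],
    [0.274, 0.21, 0, 0, 0, 0, 0],
    [0.21, 0.274, 0, 0, 0, 0, 0]
  ]
}}

```text
t: 19.95
tool_pos: [0.576, -0.0174, 0.1702]
tool_rot: [2.599, 1.765, -0.0]
contact_force: [-0.4, 1.0, -1.8]
opening: 0.0213
```

Run:
```python
from h import *
o=ctrl.get_obs();print(o['tool_pos'],o['contact_force'])
s=img('scene');a=cv2.resize(s['frame'][150:340,270:450],None,fx=2,fy=2)
w=img('wrist');b=cv2.resize(w['frame'][60:300,100:420],(507,380))
cv2.imwrite('pics/c3.png',np.hstack([a[:380,:280],b]))
r=ctrl.mark_of(w,'paddle');print([(np.array(q['position'])*[640,480],q['p'],atz(w,q['position'],.019)) for q in r])
```

```text
[ 0.57600697 -0.01738844  0.17024449] [-0.37775529  1.04282486 -1.75015031]
[(array([316.48, 214.8 ]), 0.56, array([ 0.57956725, -0.01024485,  0.019     ])), (array([472.704,  33.024]), 0.28, array([0.74243415, 0.07713554, 0.019     ]))]
```

View pics/c3.png

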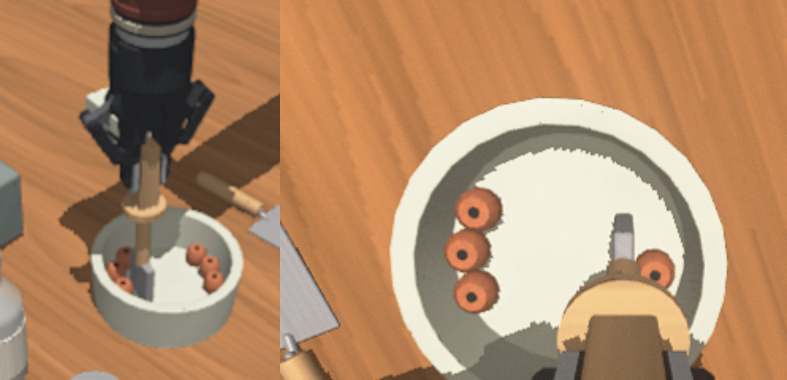

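Request:
{"name": "carry_out", "arguments": {
  "series": [
    [0, 0, 0.4, 0, 0, 0, 0],
    [0, 0, 0.7, 0, 0, 0, 0],
    [0, 0, 0.8, 0, 0, 0, 0],
    [0, 0, 0.8, 0, 0, 0, 0],
    [0, 0, 0.8, 0, 0, 0, 0],
    [0, 0, 0.8, 0, 0, 0, 0],
    [0, 0, 0.8, 0, 0, 0, 0],
    [0, 0, 0.5, 0, 0, 0, 0],
    [0, 0, 0.2, 0, 0, 0, 0],
    [0, 0, 0, 0, 0, 0, 0]
  ]
}}

```text
t: 21.1
tool_pos: [0.5755, -0.0179, 0.3161]
tool_rot: [2.599, 1.764, 0.001]
contact_force: [-0.1, 1.0, -1.0]
opening: 0.021
```

Run:
```python
from h import *
import pickle
s=img('scene');cv2.imwrite('pics/s7.png',cv2.resize(s['frame'][60:340,250:480],None,fx=2.1,fy=2.1))
w=img('wrist');cv2.imwrite('pics/w5.png',w['frame']);pickle.dump((s,w),open('w5.pkl','wb'))
o=ctrl.get_obs();print(o['tool_pos'],o['contact_force'])
p=o['tool_pos'];print('pred',proj(w,p-[0,0,.1506]),proj(s,p-[0,0,.1506]), proj(w,p-[0,0,.0306]),proj(s,p-[0,0,.0306]))
for im in(s,w):
 for n in('paddle','paddle_collar','bead0'):
  r=ctrl.mark_of(im,n);print(n,[(np.round(np.array(q['position'])*[640,480],1).tolist(),round(q['p'],2),np.round(atz(im,q['position'],.023),4)) for q in r])
```

```text
[ 0.57490731 -0.01782201  0.31419837] [ 0.06313031  0.46626695 -0.91505695]
pred [315.53869884 222.19531051] [342.7367344  243.15040964] [315.05526912 272.46991911] [345.47504783 192.46147715]
paddle [([343.1, 243.8], 0.73, array([ 0.4447, -0.1197,  0.023 ])), ([333.0, 279.1], 0.53, array([ 0.5548, -0.0561,  0.023 ])), ([481.7, 297.9], 0.49, array([0.376 , 0.2223, 0.023 ]))]
paddle_collar [([346.9, 198.3], 0.63, array([ 0.2849, -0.2414,  0.023 ]))]
bead0 [([379.2, 290.3], 0.6, array([0.5114, 0.0416, 0.023 ])), ([376.6, 280.8], 0.58, array([0.4916, 0.0194, 0.023 ])), ([368.1, 277.3], 0.51, array([ 0.4958, -0.0015,  0.023 ])), ([331.8, 277.7], 0.45, array([ 0.5533, -0.0611,  0.023 ])), ([330.3, 285.4], 0.45, array([ 0.5738, -0.0473,  0.023 ])), ([330.8, 293.6], 0.43, array([ 0.5917, -0.0299,  0.023 ]))]
paddle [([316.6, 215.3], 0.87, array([ 0.5671, -0.0405,  0.023 ]))]
paddle_collar [([319.4, 270.2], 0.95, array([ 0.5422, -0.1133,  0.023 ]))]
bead0 [([251.2, 192.7], 0.83, array([0.4999, 0.018 , 0.023 ])), ([250.7, 211.7], 0.79, array([ 0.4889, -0.0042,  0.023 ])), ([254.7, 174.0], 0.69, array([0.514 , 0.0379, 0.023 ])), ([336.5, 200.5], 0.65, array([ 0.5982, -0.0319,  0.023 ])), ([327.1, 222.5], 0.61, array([ 0.5763, -0.0546,  0.023 ])), ([311.4, 233.6], 0.5, array([ 0.5515, -0.061 ,  0.023 ])), ([426.5, 336.7], 0.2, array([ 0.6489, -0.2669,  0.023 ]))]
```

View pics/w5.png

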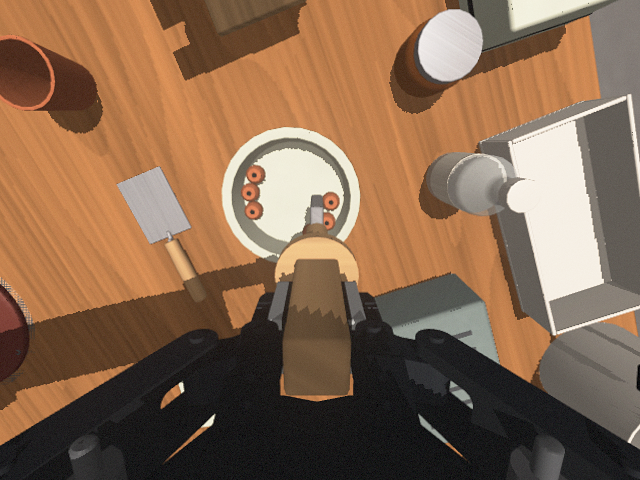

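View pics/s7.png

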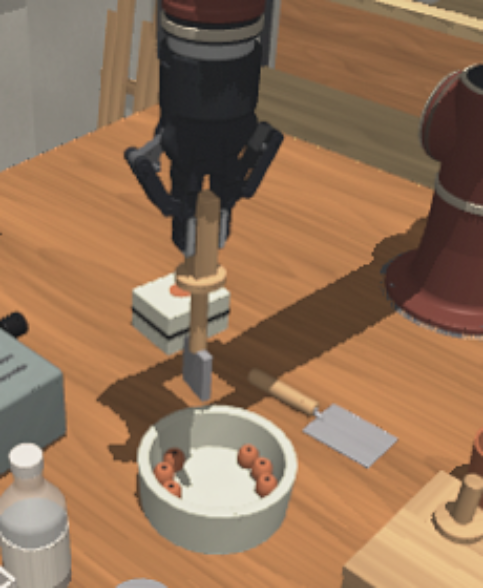

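Request:
{"name": "carry_out", "arguments": {
  "series": [
    [-0.92, 0.8, 0, -0.2, 0.08, 0, 0],
    [-0.92, 0.8, 0, -0.2, 0.08, 0, 0],
    [-0.92, 0.8, 0, 0, 0, 0, 0],
    [-0.92, 0.8, 0, 0, 0, 0, 0],
    [-0.92, 0.8, 0, 0, 0, 0, 0],
    [-0.92, 0.8, 0, 0, 0, 0, 0],
    [0, 0.96, 0, 0, 0, 0, 0],
    [0, 0.96, 0, 0, 0, 0, 0],
    [0, 0.96, 0, 0, 0, 0, 0],
    [0, 0.96, 0, 0, 0, 0, 0],
    [0, 0.96, 0, 0, 0, 0, 0],
    [0, 0.96, 0, 0, 0, 0, 0]
  ]
}}

```text
t: 22.7
tool_pos: [0.4372, 0.2472, 0.3152]
tool_rot: [2.579, 1.751, -0.056]
contact_force: [0.3, 1.2, -1.1]
opening: 0.0212
```

Request:
{"name": "carry_out", "arguments": {
  "series": [
    [0, 0.96, 0, 0, 0, 0, 0],
    [0, 0.96, 0, 0, 0, 0, 0],
    [0, 0.96, 0, 0, 0, 0, 0],
    [0, 0.9, 0, 0, 0, 0, 0],
    [0, 0, -0.9, 0, 0, 0, 0],
    [0, 0, -0.9, 0, 0, 0, 0],
    [0, 0, -0.9, 0, 0, 0, 0],
    [0, 0, -0.9, 0, 0, 0, 0],
    [0, 0, -0.6, 0, 0, 0, 0],
    [0, 0, -0.2, 0, 0, 0, 0],
    [0, 0, 0, 0, 0, 0, 0]
  ]
}}

```text
t: 23.8
tool_pos: [0.4371, 0.3405, 0.2047]
tool_rot: [2.579, 1.751, -0.058]
contact_force: [0.3, 0.3, -1.3]
opening: 0.0209
```

Run:
```python
from h import *
import pickle
s=img('scene');cv2.imwrite('pics/s8.png',cv2.resize(s['frame'][180:460,380:610],None,fx=2.1,fy=2.1))
w=img('wrist');cv2.imwrite('pics/w6.png',w['frame']);pickle.dump((s,w),open('w6.pkl','wb'))
o=ctrl.get_obs();print(o['tool_pos'],o['tool_rot'],o['contact_force'])
p=o['tool_pos']
for im in(s,w):
 print('pred',proj(im,p-[0,0,.1506]),proj(im,p-[0,0,.0306]))
 for n in('paddle','paddle_collar'):
  r=ctrl.mark_of(im,n);print(n,[(np.round(np.array(q['position'])*[640,480],1).tolist(),round(q['p'],2),np.round(atz(im,q['position'],.047 if n=='paddle' else .167),4)) for q in r])
```

```text
[0.43795219 0.34101052 0.20658768] [ 2.57897448  1.75055494 -0.05259488] [ 0.31995346 -0.01196434 -0.63654572]
pred [525.81044617 333.69645142] [546.84535764 290.85535902]
paddle [([523.6, 331.1], 0.6, array([0.4258, 0.3341, 0.047 ]))]
paddle_collar [([544.5, 296.4], 0.62, array([0.4437, 0.342 , 0.167 ])), ([332.2, 292.2], 0.19, array([0.6917, 0.0575, 0.167 ]))]
pred [315.93852349 215.25619055] [315.85891018 270.82347536]
paddle [([316.8, 216.9], 0.95, array([0.4372, 0.3371, 0.047 ]))]
paddle_collar [([318.1, 269.1], 0.64, array([0.4381, 0.3378, 0.167 ]))]
```

View pics/s8.png

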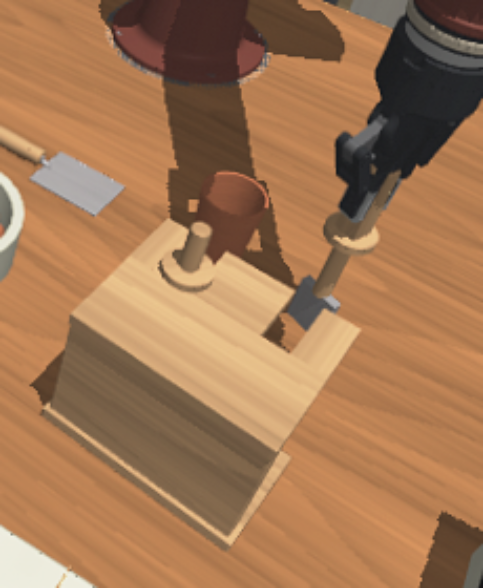

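View pics/w6.png

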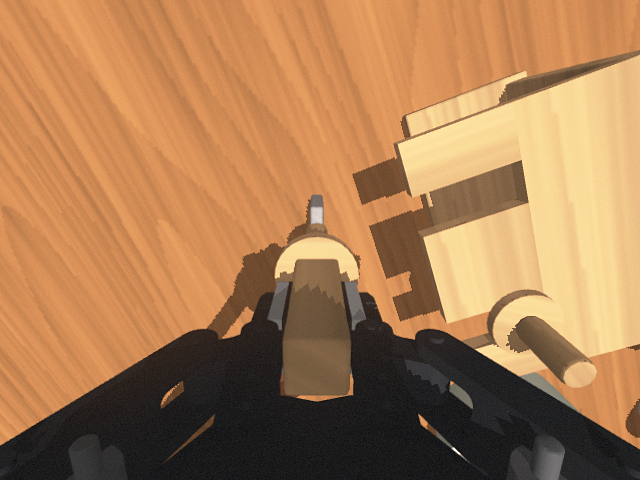

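Run:
```python
from h import *
import pickle
s,w=pickle.load(open('w6.pkl','rb'))
cv2.imwrite('pics/w6c.png',cv2.resize(w['frame'][130:270,290:550],None,fx=3,fy=3,interpolation=cv2.INTER_CUBIC))
for p in [(411,195),(522,161),(425,237),(529,203)]: print(p,atz(w,np.array(p)/[640,480],.15))
```

```text
(411, 195) [0.50288719 0.35448858 0.15      ]
(522, 161) [0.56606478 0.34998698 0.15      ]
(425, 237) [0.50338159 0.32660145 0.15      ]
(529, 203) [0.56530652 0.32444443 0.15      ]
```

View pics/w6c.png

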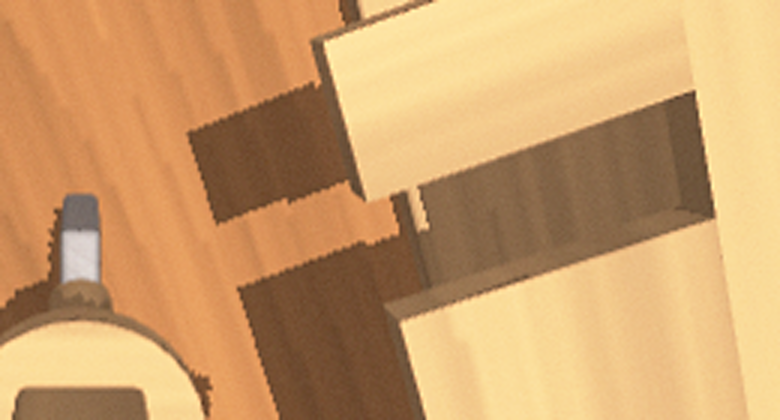

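Request:
{"name": "carry_out", "arguments": {
  "series": [
    [0.43, 0.02, -0.2, 0, 0, 0, 0],
    [0.43, 0.02, -0.2, 0, 0, 0, 0],
    [0.43, 0.02, 0, 0, 0, 0, 0],
    [0.43, 0.02, 0, 0, 0, 0, 0],
    [0.43, 0.02, 0, 0, 0, 0, 0],
    [0.43, 0.02, 0, 0, 0, 0, 0],
    [0.38, -0.02, 0, 0, 0, 0, 0],
    [0.38, -0.02, 0, 0, 0, 0, 0],
    [0.38, -0.02, 0, 0, 0, 0, 0],
    [0.38, -0.02, 0, 0, 0, 0, 0],
    [0.38, -0.02, 0, 0, 0, 0, 0],
    [0, 0, 0, 0, 0, 0, 0]
  ]
}}

```text
t: 25.3
tool_pos: [0.5505, 0.3409, 0.1953]
tool_rot: [2.579, 1.75, -0.055]
contact_force: [0.2, -0.5, -0.8]
opening: 0.0213
```

Run:
```python
from h import *
import pickle
s=img('scene');a=cv2.resize(s['frame'][250:450,390:570],None,fx=2.2,fy=2.2)
w=img('wrist');cv2.imwrite('pics/c7.png',np.hstack([a,cv2.resize(w['frame'],(586,440))])[:, :800]);
cv2.imwrite('pics/w7.png',w['frame'])
o=ctrl.get_obs();print(o['tool_pos'],o['tool_rot'],o['contact_force'])
p=o['tool_pos']
for n in('paddle','paddle_collar'):
  r=ctrl.mark_of(w,n);print(n,[(np.round(np.array(q['position'])*[640,480],1).tolist(),round(q['p'],2),np.round(atz(w,q['position'],.047 if n=='paddle' else .165),4)) for q in r])
```

```text
[0.54936661 0.34113889 0.19517836] [ 2.57926878  1.75055875 -0.05638699] [-0.75046578 -0.20191779 -0.89324143]
paddle []
paddle_collar [([318.6, 269.8], 0.71, array([0.5516, 0.3411, 0.165 ]))]
```

View pics/c7.png

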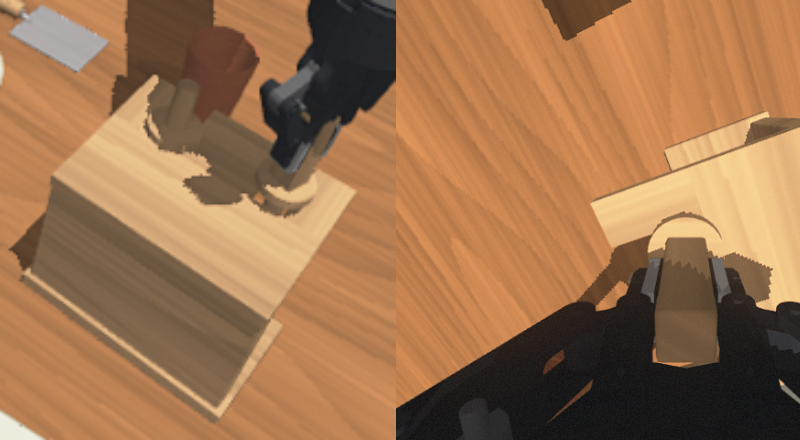

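Request:
{"name": "carry_out", "arguments": {
  "series": [
    [0, 0, -0.2, 0, 0, 0, 0],
    [0, 0, -0.2, 0, 0, 0, 0],
    [0, 0, -0.12, 0, 0, 0, 0],
    [0, 0, -0.08, 0, 0, 0, 0],
    [0, 0, 0, 0, 0, 0, 0]
  ]
}}

```text
t: 26.0
tool_pos: [0.5492, 0.3412, 0.1806]
tool_rot: [2.579, 1.751, -0.056]
contact_force: [-1.6, -0.2, 1.1]
opening: 0.0211
```

Request:
{"name": "carry_out", "arguments": {
  "series": [
    [0, 0, -0.04, 0, 0, 0, 0],
    [0, 0, 0, 0, 0, 0, 0.3],
    [0, 0, 0, 0, 0, 0, 0.6],
    [0, 0, 0, 0, 0, 0, 0.6],
    [0, 0, 0, 0, 0, 0, 0.6]
  ]
}}

```text
t: 26.5
tool_pos: [0.5493, 0.3412, 0.179]
tool_rot: [2.579, 1.751, -0.056]
contact_force: [0.5, -0.4, 0.6]
opening: 0.0505
```

Run:
```python
from h import *
s=img('scene');a=cv2.resize(s['frame'][250:450,390:570],None,fx=2.2,fy=2.2)
w=img('wrist');cv2.imwrite('pics/c8.png',np.hstack([a,cv2.resize(w['frame'],(586,440))])[:, :800]);
o=ctrl.get_obs();print(o['tool_pos'],o['contact_force'],o['opening'])
for n in('paddle','paddle_collar'):
 for im in(s,w):
  r=ctrl.mark_of(im,n);print(n,[(np.round(np.array(q['position'])*[640,480],1).tolist(),round(q['p'],2),np.round(atz(im,q['position'],.15),4)) for q in r])
```

```text
[0.54936413 0.34118294 0.17915148] [ 1.38233126  0.7240607  -0.15212855] 0.05109027339679465
paddle []
paddle []
paddle_collar [([515.7, 340.4], 0.57, array([0.556 , 0.3417, 0.15  ]))]
paddle_collar [([319.4, 269.9], 0.9, array([0.5518, 0.3415, 0.15  ]))]
```

View pics/c8.png

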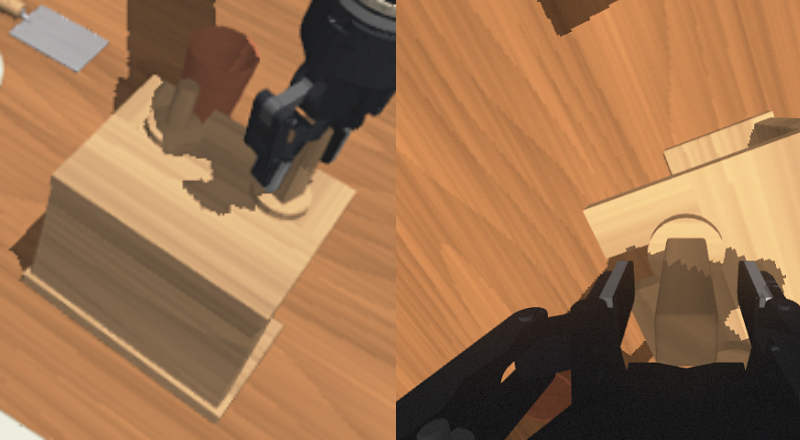

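Request:
{"name": "carry_out", "arguments": {
  "series": [
    [0, 0, 0.5, 0, 0, 0, 0.6],
    [0, 0, 0.9, 0, 0, 0, 0.6],
    [0, 0, 0.9, 0, 0, 0, 0.6],
    [0, 0, 0.9, 0, 0, 0, 0.6],
    [0, 0, 1, 0, 0, 0, 0.6],
    [0, 0, 1, 0.2, -0.08, 0, 0.6],
    [-0.5, -0.5, 0.5, 0.2, -0.08, 0, 0.6],
    [-1, -1, 0, 0, 0, 0, 0.6]
  ]
}}

```text
t: 27.6
tool_pos: [0.5131, 0.3041, 0.3262]
tool_rot: [2.598, 1.765, 0.011]
contact_force: [-0.5, -0.4, -0.2]
opening: 0.0513
```

Run:
```python
from h import *
s=img('scene');a=cv2.resize(s['frame'][250:450,390:570],None,fx=2.2,fy=2.2)
w=img('wrist');cv2.imwrite('pics/c9.png',np.hstack([a,cv2.resize(w['frame'],(586,440))])[:, :800]);
o=ctrl.get_obs();print(o['tool_pos'],o['tool_rot'],o['contact_force'],o['opening'],o['q'])
for n in('paddle_collar','knob_grip','cup','brush'):
 for im in(s,w):
  r=ctrl.mark_of(im,n);print(n,[(np.round(np.array(q['position'])*[640,480],1).tolist(),round(q['p'],2),np.round(atz(im,q['position'],.065 if n=='knob_grip' else .15),4)) for q in r])
```

```text
[0.51022549 0.30207623 0.32361129] [2.59997060e+00 1.76310608e+00 2.34092502e-03] [ 0.64802331 -0.87095321  0.73259016] 0.05134788940399737 [ 4.09039992e-01 -6.22731457e-02  1.57552162e+00  8.79666624e-05
  1.62684401e+00  7.88053976e-01]
paddle_collar [([516.1, 340.9], 0.63, array([0.5565, 0.3426, 0.15  ]))]
paddle_collar [([342.8, 161.1], 0.73, array([0.5511, 0.3396, 0.15  ])), ([233.6, 284.7], 0.2, array([0.4057, 0.2661, 0.15  ]))]
knob_grip [([255.0, 215.4], 0.59, array([ 0.5517, -0.3225,  0.065 ])), ([329.7, 287.4], 0.24, array([ 0.6105, -0.0177,  0.065 ]))]
knob_grip [([376.8, 381.5], 0.3, array([0.494 , 0.0322, 0.065 ]))]
cup [([480.1, 295.5], 0.63, array([0.5035, 0.249 , 0.15  ]))]
cup [([231.9, 286.1], 0.86, array([0.4034, 0.2653, 0.15  ]))]
brush [([479.4, 297.2], 0.56, array([0.5083, 0.25  , 0.15  ]))]
brush []
```

View pics/c9.png

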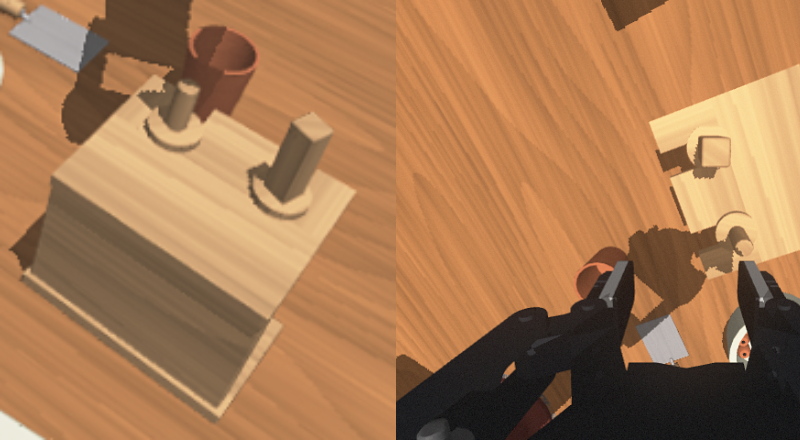

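Request:
{"name": "carry_out", "arguments": {
  "series": [
    [0, -1, 0, 0, 0, -0.6, 0.7],
    [0, -1, 0, 0, 0, -0.6, 0.7],
    [0, -1, 0, 0, 0, -0.6, 0.7],
    [0, -1, 0, 0, 0, -0.6, 0.7],
    [0, -1, 0, 0, 0, -0.6, 0.7],
    [0, -1, 0, 0, 0, -0.6, 0.7],
    [0, -1, 0, 0, 0, -0.6, 0.7],
    [0, -1, 0, 0, 0, -0.6, 0.7],
    [0, -1, 0, 0, 0, -0.6, 0.7],
    [0, -1, 0, 0, 0, -0.6, 0.7],
    [0, -1, 0, 0, 0, -0.6, 0.7],
    [0, -1, 0, 0, 0, -0.6, 0.7]
  ]
}}

```text
t: 29.3
tool_pos: [0.5121, 0.0028, 0.3218]
tool_rot: [-3.055, -0.732, 0.0]
contact_force: [-0.1, -0.7, -0.6]
opening: 0.06
```

Request:
{"name": "carry_out", "arguments": {
  "series": [
    [0, -1, 0, 0, 0, -0.6, 0.7],
    [0, -1, 0, 0, 0, -0.6, 0.7],
    [0, -1, 0, 0, 0, -0.6, 0.7],
    [0, -1, 0, 0, 0, -0.6, 0.7],
    [0, -1, 0, 0, 0, -0.6, 0.7],
    [0, -1, 0, 0, 0, -0.6, 0.7],
    [0, -1, 0, 0, 0, -0.6, 0.7],
    [0, -1, 0, 0, 0, -0.6, 0.7],
    [0, -1, 0, 0, 0, -0.3, 0.7],
    [0, -1, 0, 0, 0, 0, 0.7],
    [0, -0.9, 0, 0, 0, 0, 0.7],
    [0, -0.5, 0, 0, 0, 0, 0.7]
  ]
}}

```text
t: 30.5
tool_pos: [0.512, -0.2829, 0.3214]
tool_rot: [-3.141, 0.06, 0.001]
contact_force: [0.5, 0.6, -0.7]
opening: 0.0602
```

Run:
```python
from h import *
import pickle
w=img('wrist');t=img('top');cv2.imwrite('pics/w10.png',w['frame']);pickle.dump(w,open('w10.pkl','wb'))
o=ctrl.get_obs();print(o['tool_pos'],o['q'],Ro.from_rotvec(o['tool_rot']).as_matrix().round(4))
r=ctrl.mark_of(w,'knob_grip');print([(np.round(np.array(q['position'])*[640,480],1).tolist(),round(q['p'],2),np.round(atz(w,q['position'],.065),4)) for q in r])
```

```text
[ 0.51189797 -0.28238993  0.32132423] [-6.31407143e-01 -7.99781737e-02  1.59607598e+00  6.89455261e-05
  1.62642940e+00  9.78170350e-01] [[ 9.992e-01 -3.880e-02 -7.000e-04]
 [-3.880e-02 -9.992e-01  6.000e-04]
 [-7.000e-04 -6.000e-04 -1.000e+00]]
[([350.0, 172.4], 0.79, array([ 0.546 , -0.3246,  0.065 ])), ([310.8, 87.7], 0.15, array([ 0.6379, -0.2831,  0.065 ]))]
```

View pics/w10.png

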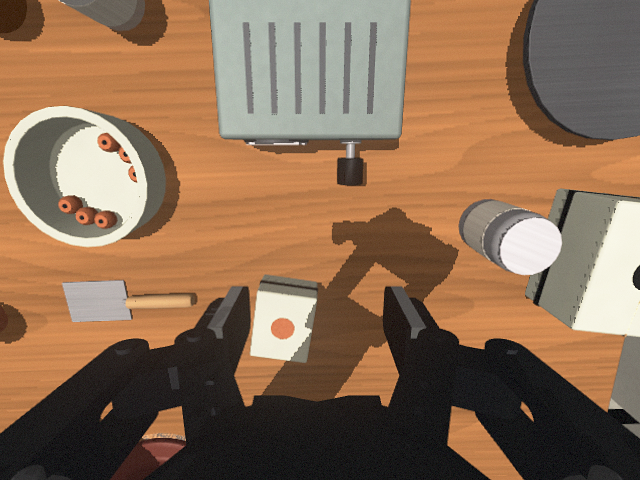

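Request:
{"name": "carry_out", "arguments": {
  "series": [
    [0.42, -0.55, 0, 0, 0, 0, 0.7],
    [0.42, -0.55, -0.5, 0, 0, 0, 0.7],
    [0.42, -0.55, -1, 0, 0, 0, 0.7],
    [0, 0, -1, 0, 0, 0, 0.7],
    [0, 0, -1, 0, 0, 0, 0.7],
    [0, 0, -1, 0, 0, 0, 0.7],
    [0, 0, -1, 0, 0, 0, 0.7],
    [0, 0, -1, 0, 0, 0, 0.7],
    [0, 0, -1, 0, 0, 0, 0.7],
    [0, 0, 0, 0, 0, 0, 0.7]
  ]
}}

```text
t: 31.65
tool_pos: [0.5414, -0.3195, 0.1297]
tool_rot: [-3.136, 0.056, 0.01]
contact_force: [-0.6, 0.9, 0.4]
opening: 0.06
```

Run:
```python
from h import *
w=img('wrist');cv2.imwrite('pics/w11.png',w['frame'])
o=ctrl.get_obs();print(o['tool_pos'],o['contact_force'])
r=ctrl.mark_of(w,'knob_grip');print([(np.round(np.array(q['position'])*[640,480],1).tolist(),round(q['p'],2),np.round(atz(w,q['position'],.065),4)) for q in r])
print(proj(w,o['tool_pos']+[0,0,0]))
```

```text
[ 0.54255828 -0.32057032  0.13236377] [ 0.15536066 -0.30847004  1.0273581 ]
[([321.7, 243.0], 0.73, array([ 0.5489, -0.3242,  0.065 ]))]
[315.82225367 300.48485782]
```

View pics/w11.png

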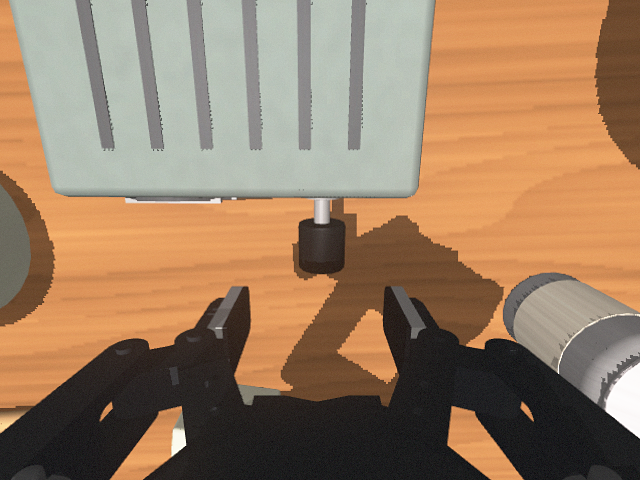

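Request:
{"name": "carry_out", "arguments": {
  "series": [
    [0.08, -0.12, -0.8, 0, 0, 0, 0.7],
    [0, 0, -0.8, 0, 0, 0, 0.7],
    [0, 0, -0.8, 0, 0, 0, 0.7],
    [0, 0, -0.6, 0, 0, 0, 0.7],
    [0, 0, -0.4, 0, 0, 0, 0.7],
    [0, 0, 0, 0, 0, 0, 0.7],
    [0, 0, 0, 0, 0, 0, 0.2],
    [0, 0, 0, 0, 0, 0, 0],
    [0, 0, 0, 0, 0, 0, 0],
    [0, 0, 0, 0, 0, 0, 0],
    [0, 0, 0, 0, 0, 0, 0]
  ],
  "grip_force": 60
}}

```text
t: 32.85
tool_pos: [0.5462, -0.3227, 0.0514]
tool_rot: [-3.135, 0.059, -0.001]
contact_force: [-2.9, 11.6, 8.3]
opening: 0.0282
```

Run:
```python
from h import *
w=img('wrist');cv2.imwrite('pics/w12.png',w['frame'])
o=ctrl.get_obs();print(o['tool_pos'],o['contact_force'],o['opening'])
```

```text
[ 0.54620427 -0.32269647  0.05137867] [-1.76032575 10.35075952  9.08410237] 0.02780466081753143
```

View pics/w12.png

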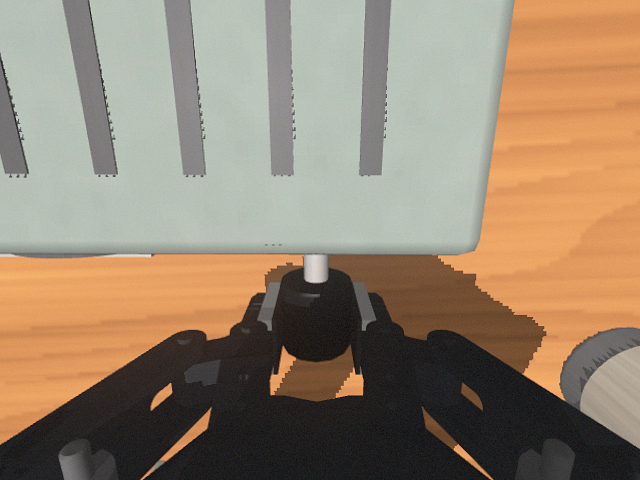

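Request:
{"name": "carry_out", "arguments": {
  "series": [
    [-0.25, 0.01, 0, 0, 0, 0, 0],
    [-0.3, 0.01, 0, 0, 0, 0, 0],
    [-0.3, 0.01, 0, 0, 0, 0, 0],
    [-0.3, 0.01, 0, 0, 0, 0, 0],
    [-0.2, 0.01, 0, 0, 0, 0, 0],
    [-0.13, 0.01, 0, 0, 0, 0, 0],
    [0, 0, 0, 0, 0, 0, 0],
    [0, 0, 0, 0, 0, 0, 0],
    [0, 0, 0, 0, 0, 0, 0]
  ]
}}

```text
t: 33.8
tool_pos: [0.5162, -0.3216, 0.0516]
tool_rot: [-3.138, 0.06, -0.029]
contact_force: [24.4, 9.2, -7.7]
opening: 0.0283
```

Run:
```python
from h import *
w=img('wrist');cv2.imwrite('pics/w13.png',w['frame'])
o=ctrl.get_obs();print(o['tool_pos'],o['contact_force'],o['opening'])
```

```text
[ 0.51615399 -0.3215394   0.05160746] [25.47966974  8.68392372 -7.98475252] 0.02814221606167426
```

View pics/w13.png

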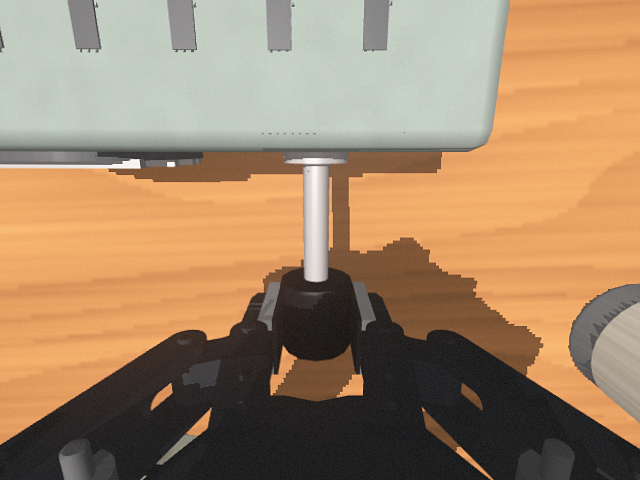

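Request:
{"name": "carry_out", "arguments": {
  "series": [
    [0.2, 0, 0, 0, 0, 0, 0],
    [0, 0, 0, 0, 0, 0, 0.4],
    [0, 0, 0, 0, 0, 0, 0.8],
    [0, 0, 0, 0, 0, 0, 0.8],
    [0, 0, 0, 0, 0, 0, 0.8],
    [0, 0, 0, 0, 0, 0, 0.8]
  ]
}}

```text
t: 34.45
tool_pos: [0.513, -0.3244, 0.0494]
tool_rot: [3.141, -0.059, -0.0]
contact_force: [-0.3, -0.9, -0.2]
opening: 0.0679
```

Run:
```python
from h import *
w=img('wrist');cv2.imwrite('pics/w14.png',w['frame'])
o=ctrl.get_obs();print(o['tool_pos'],o['contact_force'],o['opening'])
```

```text
[ 0.5130565  -0.32435676  0.04934583] [ 0.76934783 -0.01521905 -0.24757327] 0.06824965225509341
```

View pics/w14.png

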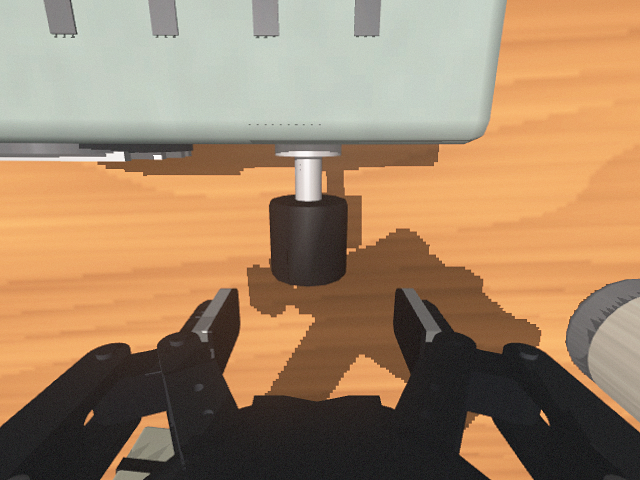

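Knob sprang back home. Lift away clear and check everything.

Request:
{"name": "carry_out", "arguments": {
  "series": [
    [-0.2, 0, 0.5, 0, 0, 0, 0.8],
    [0, 0, 1, 0, 0, 0, 0.8],
    [0, 0, 1, 0, 0, 0, 0.8],
    [0, 0, 1, 0, 0, 0, 0.8],
    [0, 0, 1, 0, 0, 0, 0.8],
    [0, 0, 1, 0, 0, 0, 0.8],
    [0, 0, 1, 0, 0, 0, 0.8],
    [0, 0, 1, 0, 0, 0, 0.8],
    [-0.5, 0, 1, 0, 0, 0, 0.8],
    [-0.5, 0, 1, 0, 0, 0, 0.8],
    [0, 0, 0.3, 0, 0, 0, 0.8],
    [0, 0, 0, 0, 0, 0, 0.8]
  ]
}}

```text
t: 35.7
tool_pos: [0.4837, -0.3246, 0.2965]
tool_rot: [3.139, -0.059, 0.005]
contact_force: [-0.6, 0.5, 0.2]
opening: 0.0683
```

Run:
```python
from h import *
w=img('wrist');s=img('scene');t=img('top');cv2.imwrite('pics/w15.png',w['frame']);cv2.imwrite('pics/s15.png',s['frame']);cv2.imwrite('pics/t15.png',t['frame'])
o=ctrl.get_obs();print(o['t'],o['tool_pos'],o['contact_force'],o['dq'].round(3))
for im,n,z in((w,'knob_grip',.065),(t,'paddle_collar',.15),(s,'paddle_collar',.15),(t,'bead0',.023),(s,'bead0',.023)):
  r=ctrl.mark_of(im,n);print(n,[(np.round(np.array(q['position'])*[640,480],1).tolist(),round(q['p'],2),np.round(atz(im,q['position'],z),4)) for q in r])
```

```text
35.85 [ 0.48306432 -0.32358855  0.29240854] [0.17350694 0.0692135  0.39163807] [0.    0.009 0.007 0.    0.003 0.001]
knob_grip [([271.5, 56.6], 0.64, array([ 0.6369, -0.2878,  0.065 ])), ([313.1, 147.8], 0.55, array([ 0.5483, -0.3255,  0.065 ]))]
paddle_collar [([133.4, 255.9], 0.63, array([0.549 , 0.3399, 0.15  ]))]
paddle_collar [([253.1, 215.8], 0.58, array([ 0.626 , -0.2315,  0.15  ])), ([353.4, 294.8], 0.37, array([0.6583, 0.0789, 0.15  ]))]
bead0 [([296.4, 247.3], 0.64, array([ 0.5915, -0.0366,  0.023 ])), ([273.7, 287.2], 0.61, array([0.4883, 0.0212, 0.023 ])), ([304.3, 262.2], 0.56, array([ 0.5521, -0.057 ,  0.023 ])), ([271.3, 275.7], 0.54, array([0.5179, 0.0276, 0.023 ])), ([283.2, 286.7], 0.5, array([ 0.4894, -0.003 ,  0.023 ])), ([300.1, 254.8], 0.43, array([ 0.5717, -0.0462,  0.023 ])), ([130.7, 256.1], 0.19, array([0.5725, 0.3929, 0.023 ]))]
bead0 [([377.2, 291.3], 0.67, array([0.5169, 0.0402, 0.023 ])), ([330.9, 286.5], 0.63, array([ 0.5755, -0.0441,  0.023 ])), ([332.1, 281.2], 0.59, array([ 0.5612, -0.0532,  0.023 ])), ([372.5, 281.3], 0.49, array([0.4992, 0.0136, 0.023 ])), ([332.2, 293.2], 0.43, array([ 0.5887, -0.0285,  0.023 ])), ([363.2, 279.2], 0.41, array([ 0.5083, -0.0059,  0.023 ]))]
```

View pics/s15.png

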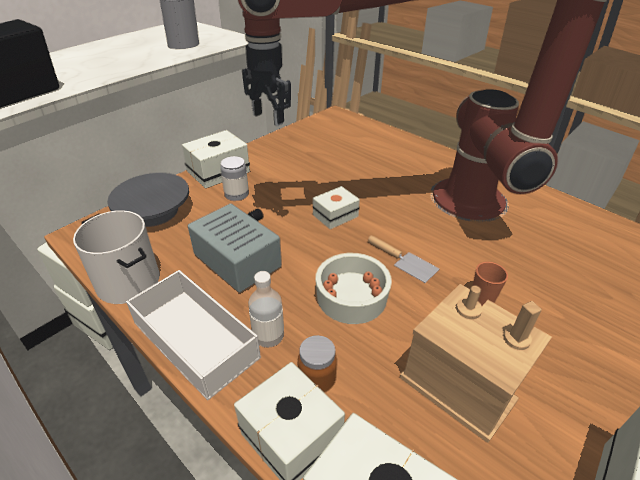

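View pics/t15.png

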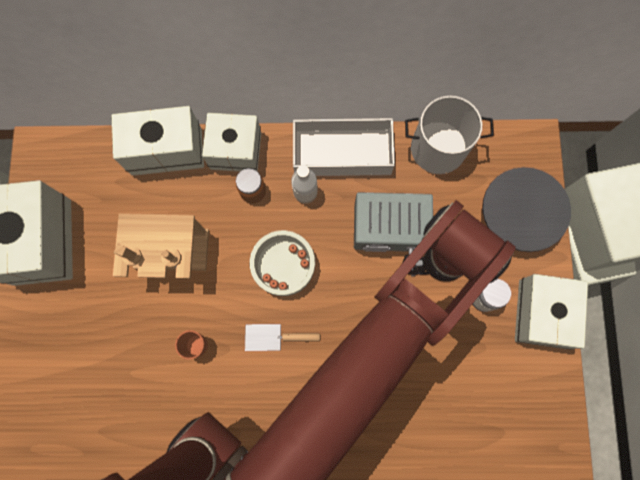

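```bash
python3 -c "
from station import ctrl
print(ctrl.finish_job())"
```

```text
the job is handed in; nothing more can be done
None
```

I took the paddle from the rack slot farther from the basin and stirred three full rounds on a circle of about 33 mm radius, with the blade about 7 mm above the floor. I then hung it back in the same slot, pulled the blower knob to its stop and let it spring back. I handed the job in at about 36 s; no verdict is reported.

**Last checks**
- **Beads:** All six lie in the basin. By my measurement each is at least about 17 mm from any starting position it could be matched to, so all count as shifted.
- **Paddle:** It hangs upright and released in its slot, with the collar within a few millimetres of the seat.
- **Knob:** It travelled 30 mm and met the stop with about 25 N. The wrist image shows it back home.
- **Bystanders:** The brush, cup, mould, jar, bottle, spatula and can look unmoved in the top and scene pictures. I checked these by eye, not by measurement.
- **Robot:** It stands clear and touches nothing.

**Disagreements and slips**
- The scene camera reads up to about 6 mm off in x compared with the wrist and top cameras, so I relied on the wrist and top cameras.
- The paddle slipped about 0.05 rad in the grip during stirring. I corrected this by tilting the tool before hanging it.
- In the last pictures the network placed the paddle collar on the blower in the scene view. I took that as a false detection, since the top view shows the collar on its seat.

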